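# Put the check weights back in their stand

## Task

The force check is finished: put all five knobbed check weights back into the wooden stand, each standing upright in the seat made for its size (the two middle-sized ones may swap), without letting any of them fall over. Two plain turned stand-offs without knobs and a fixture block stand among them; they are not part of the set, so leave them where they are.

Things in the scene. Friction and masses are not known exactly. Their poses are not given: they have to be found in the camera images.
- stand: Fixed beech stand 72 x 253 x 14 mm (its x, y, z), origin mid-underside. Five round seats in a row at x=0: y=+91.5 mm 52 wide (500 g), +35.5 and -15.5 mm 42 wide (200 g), -62.5 mm 34 wide (100 g), -103 mm 29 wide (50 g); 8 mm deep, felt floor 6 mm above the bench. Hold a weight 10 mm or more above its foot to seat it; fingers closing along the stand's x clear its neighbours.
- w500: 500 g check weight, grey steel, the largest of the set: plain round body 39 mm in diameter and straight-sided for 37 mm above its foot, then a shoulder, a narrow neck and a knob, 63 mm tall in all; stands upright on its foot. Origin at the centre of the foot, z up along its axis. Grip the straight body (closing on the neck is not possible).
- w200a: 200 g check weight, grey steel, one of two alike: plain round body 30 mm in diameter and straight-sided for 28 mm above its foot, then a shoulder, a narrow neck and a knob, 48 mm tall in all; stands upright on its foot. Origin at the centre of the foot, z up along its axis. Grip the straight body (closing on the neck is not possible).
- w200b: 200 g check weight, grey steel, one of two alike (either may take either of the two 42 mm seats): plain round body 30 mm in diameter and straight-sided for 28 mm above its foot, then a shoulder, a narrow neck and a knob, 48 mm tall in all; stands upright on its foot. Origin at the centre of the foot, z up along its axis. Grip the straight body (closing on the neck is not possible).
- w100: 100 g check weight, brass: plain round body 24 mm in diameter and straight-sided for 23 mm above its foot, then a shoulder, a narrow neck and a knob, 39 mm tall in all; stands upright on its foot. Origin at the centre of the foot, z up along its axis. Grip the straight body (closing on the neck is not possible).
- w50: 50 g check weight, brass, the smallest: plain round body 19 mm in diameter and straight-sided for 18 mm above its foot, then a shoulder, a narrow neck and a knob, 31 mm tall in all; stands upright on its foot. Origin at the centre of the foot, z up along its axis. Grip the straight body (closing on the neck is not possible).
- spacer_large: Turned steel stand-off, not a weight: a plain cylinder 30 mm in diameter and 40 mm tall with a flat top and a dark tapped hole of 11 mm in it, no neck and no knob; stands on end. Origin at the centre of its foot.
- spacer_small: Turned brass stand-off, not a weight: a plain cylinder 24 mm in diameter and 32 mm tall with a flat top and a dark tapped hole of 9 mm in it, no neck and no knob; stands on end. Origin at the centre of its foot.
- block: Orange fixture block, 30 x 40 x 22 mm (its x, y, z) with two small holes, a bystander among the weights. Origin at the centre of its underside.
Things that resemble listed ones, but are neither listed nor needed, are in the scene too. What is shaped like the w200b but green is not meant.

How it is judged:
By the outcome, as a careful person would: the job done as asked, in the order asked, and still so for the second after the job is handed in, with the robot touching nothing.
It also fails if it takes over 120 s, if anything falls off the work surface, if the arm or the gripper's body presses on something with over 40 N, if the wrist force passes 120 N, or if a joint passes its speed limit or range.

## Robot

A 6-joint arm with a two-finger parallel gripper is mounted at the origin on a cart in front of the work surface, level with it; the furniture and walls round the work are solid. World frame = base frame: x ahead of the robot, y to its left, z up, the work surface at z = 0. Lengths are in m, angles in degrees, forces in N, time in s.
With the tool pointing down it reaches from about 0.4 to 0.825 m from the base axis. Payload 7 kg.
Tool frame: the origin (TCP) lies at the centre of the arm's flange, where the gripper is bolted on; the fingertips stand 178 mm ahead of it and the grasp point (between the pads) lies ahead of it (ctrl.grip_depth is the z of the grasp point in the tool frame, in m); z points along the fingers, x is the direction in which the jaws open and shut, and the axes are right-handed (so a half turn about z gives the same grasp; the last joint's range is limited). The gripper opens to 88 mm and grips with 3 to 60 N. Pads are 19 mm wide; open, the fingers measure 130 mm over their backs; the gripper's body (78 mm by 193 mm) begins 47 mm behind the grasp point.
Start: joints at [84.975, 20.546, 0.682, 0, -70.136, -16.507], TCP at [0.248, 0.628, 0.405] pointing down, gripper open.
Joint ranges: [-176.03, 176.03], [-82.01, 121.73], [-58.28, 71.71], [-173.87, 95.51], [-174.79, -0.11], [-173.66, 173.66]. Speed limits (degrees/s): [136.94, 136.94, 172.46, 180, 180, 180].

## Interface

Orientations are given as [roll, pitch, yaw] about the fixed x, y, z axes, in that order (R = Rz(yaw) Ry(pitch) Rx(roll)).
In Python, from plant import ctrl gives the robot as it stands.
- The arm moves only by the tool carry_out, never from a script. Its arguments are lists of equal length, an entry for each row: "linear": the shift along the tool's x, y, z in cm, a list of three; "twist": the turn about the tool's z in degrees. In form: {"linear": [[tx, ty, tz], ...], "twist": [twist, ...]}. A call has 1 to 12 rows; each row is the pose to reach, as a shift and turn from the pose measured when the call began, along the tool's axes at that moment; what a row does not reach only later rows make up. A row lasts 1/12 s, in which the tool goes at most 41.7 mm and 7.16 degrees, less where a joint would pass 70% of its speed; a pose out of reach is approached as far as the arm can. A call with a gripper value outside its range is refused whole. "fingers" is the gripper's target within -1 to 1 (fully open at 1, half-way at 0, shut at -1), set as the call begins (left out, the last holds). The fingers move at their own pace and stop on an object; the grip force is fixed at half the most. Time passes only in rows, so rows that repeat a pose let the fingers close. It gives the time, the measured TCP pose, the force and the opening at its end, in the units of the state.
- ctrl.get_obs(): the state, without advancing time (a new reading comes with each control period).
- ctrl.snapshot(name): name is "scene" or "top" or "wrist"; returns the picture (384x512x3 uint8, blue, green, red); there is no depth.
- ctrl.camera_params(name): a dict with "fovy" (degrees; the focal length in pixels is half the picture's height over the tangent of half this angle, whatever the lens; pixels are square), "cx", "cy" (the principal point, pixels), "eye" and "rotation" of the camera in the world; the wrist camera has in their place "T_tool_cam" (4x4, takes a point from camera to tool coordinates, whose origin is the TCP and whose axes are the tool frame's). Camera axes: x right, y down, z forward; pixel columns grow to the right and rows downward; lengths in m; the calibration is good to about 2 mm. A picture is of the moment at which its call begins: read the wrist's pose just before it. camera_params takes no time and is no camera call.
- ctrl.close_job(): hands the job in, once; it reports no verdict.
The state is a dict: "clock": time; "joint_pos": joint angles; "qvel": joint speeds; "tau": joint torques, N m; "tool_pos": TCP position; "orientation": TCP orientation; "force": force on the tool from outside, world axes, zero at the start; "moment": the same for the moment, N m; "opening": finger opening in m.
Only numpy, scipy, OpenCV 4.12 (cv2) and the standard library are available. Lean on these libraries where they do the work, as an engineer would, in place of code of your own. Each camera call takes 0.05 s, during which the arm holds its last target.

## Working session

There is one attempt and no reset: what is moved stays moved. The work goes in short steps, Python scripts to look and compute and a tool call to move; the robot and the scene stay as the last step left them, time stands still between calls to the robot, and variables do not carry over. Pictures are saved under pics/ and viewed, and the job is handed in when it is done.

Besides the shell and the picture viewer there is one more tool, called after ">>>" as a command line: name --pt "numbers of a row" for each row, then --argument value for the rest. carry_out: Moves the arm, as the interface text tells. Its arguments: {"type":"object","properties":{"linear":{"type":"array","items":{"type":"array","items":{"type":"number"}}},"twist":{"type":"array","items":{"type":"number"}},"fingers":{"type":"number"}},"required":["linear","twist"]}

```bash
ls; mkdir -p pics; python3 - <<'E'
from plant import ctrl
import cv2
print(ctrl.get_obs()); print(ctrl.grip_depth)
for n in ("scene","top","wrist"):
    p=ctrl.camera_params(n); print(n,p)
    cv2.imwrite(f"pics/{n}0.png",ctrl.snapshot(n))
E
```

```text
pics
{'clock': 0.0, 'joint_pos': array([ 8.49753588e+01,  2.05897935e+01,  6.34740533e-01, -1.89546178e-02,
       -7.01354340e+01, -1.65079026e+01]), 'qvel': array([ 0.01023374, -0.03415228, -0.03290834,  0.02828286,  0.03041425,
        0.0014041 ]), 'tau': array([ 1.69017716e-03, -5.82713985e+01,  2.93038934e+01,  6.99707463e+00,
        6.87621126e-03, -1.53871306e-04]), 'tool_pos': array([0.24766756, 0.62771643, 0.40375199]), 'orientation': array([-1.79991370e+02, -9.18206254e-02, -1.11539006e+02]), 'force': array([-0.39367119, -0.52201706, -0.21170518]), 'moment': array([ 0.04699675, -0.00573036,  0.03007504]), 'opening': 0.08760814480689352}
0.1593
scene {'fovy': 44.48561178378999, 'cx': 251.28614827936502, 'cy': 190.16501942649424, 'eye': array([-0.08328105,  0.53252521,  0.52230436]), 'rotation': array([-120.19476211,   -1.15985514, -129.13744562])}
top {'fovy': 48.8655053996212, 'cx': 253.8607784056843, 'cy': 195.63721387147547, 'eye': array([0.35365495, 0.02749222, 1.05385047]), 'rotation': array([-168.94251665,   -0.44866917,  -88.68396916])}
wrist {'fovy': 60.18717281172309, 'cx': 259.47959974780883, 'cy': 185.41331160279748, 'T_tool_cam': array([[ 9.99999069e-01, -9.79875211e-04,  9.50007224e-04,
        -1.58303734e-04],
       [ 6.36563128e-04,  9.50598033e-01,  3.10423863e-01,
        -8.43192222e-02],
       [-1.20725165e-03, -3.10422969e-01,  9.50597771e-01,
         1.94893763e-02],
       [ 0.00000000e+00,  0.00000000e+00,  0.00000000e+00,
         1.00000000e+00]])}
```

View pics/scene0.png

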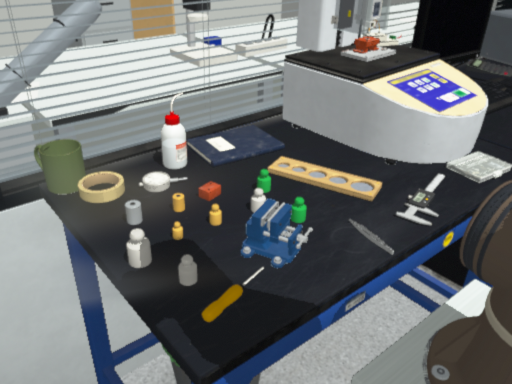

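View pics/top0.png

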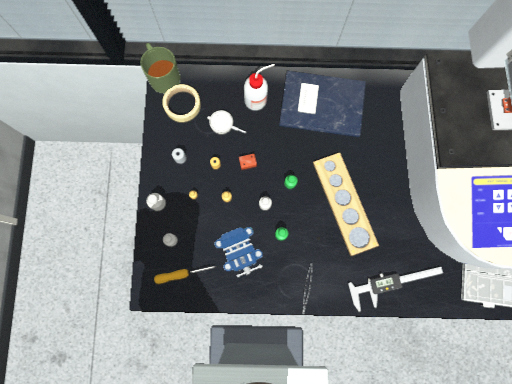

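View pics/wrist0.png

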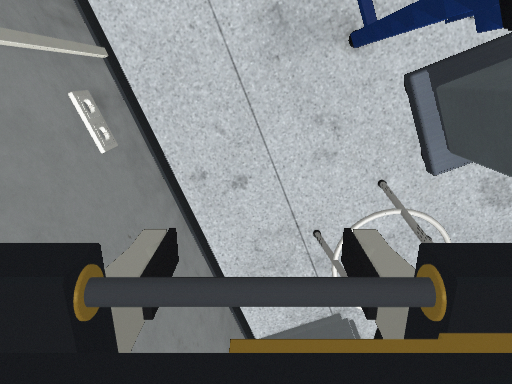

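```bash
cat > h.py <<'E'
import numpy as np, cv2
from scipy.spatial.transform import Rotation as R
from plant import ctrl
def cam(n,obs=None):
    p=ctrl.camera_params(n); f=192/np.tan(np.radians(p['fovy']/2))
    K=np.array([[f,0,p['cx']],[0,f,p['cy']],[0,0,1]])
    if n=='wrist':
        obs=obs or ctrl.get_obs()
        T=np.eye(4);T[:3,:3]=R.from_euler('xyz',obs['orientation'],degrees=True).as_matrix();T[:3,3]=obs['tool_pos']
        T=T@p['T_tool_cam']; return K,T[:3,:3],T[:3,3]
    return K,R.from_euler('xyz',p['rotation'],degrees=True).as_matrix(),np.array(p['eye'])
def ray(c,uv,z):
    K,Rm,e=c; d=Rm@np.linalg.solve(K,[uv[0],uv[1],1]); return e+d*(z-e[2])/d[2]
def proj(c,P):
    K,Rm,e=c; q=K@(Rm.T@(np.array(P)-e)); return q[:2]/q[2]
E
python3 - <<'E'
from h import *
a=cv2.imread('pics/top0.png'); s=cv2.imread('pics/scene0.png')
cv2.imwrite('pics/top_c.png',cv2.resize(a[130:270,130:310],None,fx=4.4,fy=4.2))
cv2.imwrite('pics/scene_c.png',cv2.resize(s[150:300,100:320],None,fx=3.6,fy=3.6,interpolation=cv2.INTER_CUBIC))
c=cam('top')
for u,v in [(328,165),(359,237),(170,240),(156,202),(179,156),(215,163),(193,195),(227,196),(265,203),(291,182),(282,234),(248,162),(145,80),(131,308)]:
    print(u,v,ray(c,(u,v),0.03).round(3), ray(c,(u,v),0.0).round(3))
E
```

```text
328 165 [ 0.637 -0.16   0.03 ] [ 0.645 -0.165  0.   ]
359 237 [ 0.458 -0.233  0.03 ] [ 0.461 -0.241  0.   ]
170 240 [0.44  0.224 0.03 ] [0.442 0.23  0.   ]
156 202 [0.532 0.264 0.03 ] [0.537 0.271 0.   ]
179 156 [0.651 0.214 0.03 ] [0.659 0.22  0.   ]
215 163 [0.635 0.123 0.03 ] [0.643 0.126 0.   ]
193 195 [0.552 0.174 0.03 ] [0.558 0.178 0.   ]
227 196 [0.551 0.09  0.03 ] [0.557 0.092 0.   ]
265 203 [ 0.536 -0.004  0.03 ] [ 0.541 -0.005  0.   ]
291 182 [ 0.591 -0.067  0.03 ] [ 0.598 -0.07   0.   ]
282 234 [ 0.461 -0.046  0.03 ] [ 0.464 -0.049  0.   ]
248 162 [0.639 0.041 0.03 ] [0.648 0.041 0.   ]
145 80 [0.853 0.314 0.03 ] [0.868 0.323 0.   ]
131 308 [0.279 0.306 0.03 ] [0.277 0.314 0.   ]
```

View pics/top_c.png

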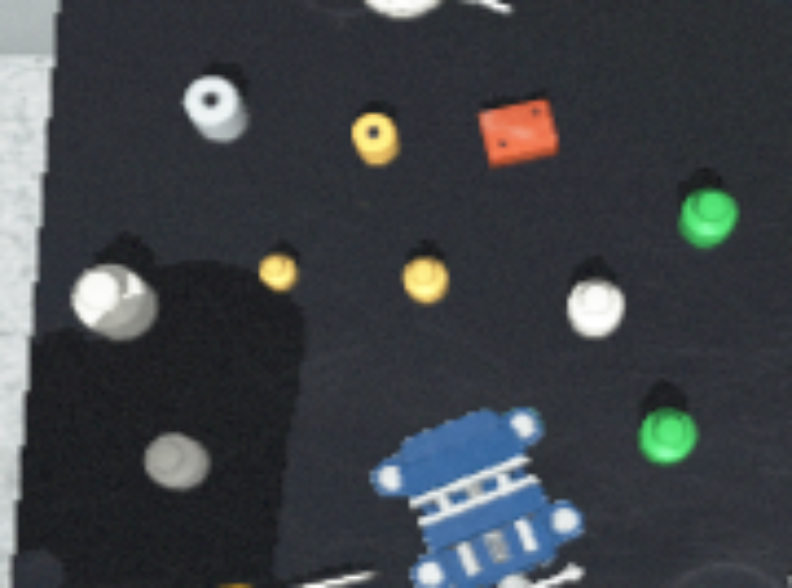

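View pics/scene_c.png

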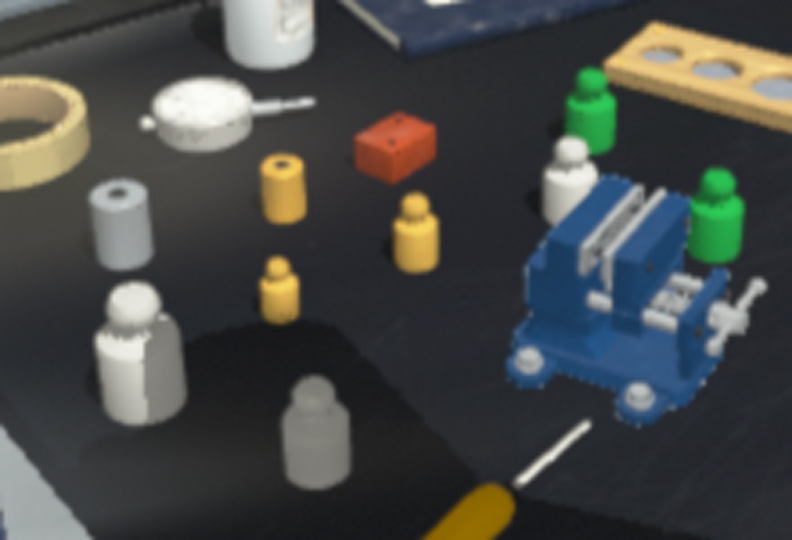

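```bash
python3 - <<'E'
from h import *
t=cam('top'); s=cam('scene')
def tri(ut,us):
    A=[];b=[]
    for c,u in((t,ut),(s,us)):
        d=c[1]@np.linalg.solve(c[0],[*u,1]); d/=np.linalg.norm(d); P=np.eye(3)-np.outer(d,d); A.append(P); b.append(P@c[2])
    return np.linalg.solve(sum(A),sum(b))
print('machine base', [ray(s,u,0).round(3) for u in [(285,122),(300,130),(350,147),(410,160),(440,160)]])
print('machine top z .1/.2', [ray(t,u,z).round(3) for u in [(404,95),(437,210),(428,60),(470,258)] for z in (.05,.2)])
q=lambda x,y:(130+x/4.4,130+y/4.2)
w=lambda x,y:(100+x/3.6,150+y/3.6)
print('vise jaw far corner', tri(q(487,410),w(612,180)))
print('knob500',tri(q(98,290),w(135,295)),'knob200a',tri(q(170,455),w(315,385)),'200b',tri(q(595,298),w(570,148)))
print('jaw', tri(q(527,460),w(648,190)))
E
```

```text
machine base [array([ 0.857, -0.375,  0.   ]), array([ 0.787, -0.369,  0.   ]), array([ 0.625, -0.395,  0.   ]), array([ 0.482, -0.458,  0.   ]), array([ 0.435, -0.52 ,  0.   ])]
machine top z .1/.2 [array([ 0.82 , -0.352,  0.05 ]), array([ 0.751, -0.295,  0.2  ]), array([ 0.525, -0.418,  0.05 ]), array([ 0.5  , -0.352,  0.2  ]), array([ 0.919, -0.419,  0.05 ]), array([ 0.835, -0.352,  0.2  ]), array([ 0.412, -0.49 ,  0.05 ]), array([ 0.404, -0.412,  0.2  ])]
vise jaw far corner [0.46103601 0.04636344 0.07984231]
knob500 [0.53329578 0.26584484 0.06117676] knob200a [0.44256582 0.22487067 0.04495224] 200b [ 0.53864595 -0.00406883  0.04275055]
jaw [0.44008129 0.03013475 0.07654683]
```

>>> carry_out --pt "2 -2 0" --pt "5 -5 0" --pt "7.5 -7.8 0" --pt "10 -10.4 0" --pt "12.5 -13 0" --pt "15 -15.6 0" --pt "17.5 -18.2 0" --pt "20 -20.8 0" --twist '[0,0,0,0,0,0,0,0]'

```text
clock: 0.82
tool_pos: [0.368, 0.3636, 0.4042]
orientation: [-180.0, -0.1, -111.5]
force: [1.4, 0.1, 0.3]
opening: 0.0875
```

```bash
python3 - <<'E'
from plant import ctrl
o=ctrl.get_obs();print(o['clock'],o['joint_pos'].round(1),o['tool_pos'],o['orientation'])
E
```

```text
0.8167 [ 66.4   5.7 -19.    0.  -65.4   2.1] [0.36801803 0.36358223 0.40417145] [-1.79997107e+02 -7.13100197e-02 -1.11521518e+02]
```

>>> carry_out --pt "1.5 -3.2 -0.5" --pt "3.2 -6.6 -1.1" --pt "4.8 -10 -1.7" --pt "6.5 -13.4 -2.3" --pt "8.1 -16.8 -2.9" --pt "9.7 -20.1 -3.4" --pt "11.3 -23.5 -4" --pt "12.9 -26.8 -4.5" --pt "12.9 -26.8 -4.5" --pt "12.9 -26.8 -4.5" --twist '[-6,-12,-18,-24,-30,-36,-42,-43.5,-43.5,-43.5]'

```text
clock: 1.65
tool_pos: [0.571, 0.1436, 0.4488]
orientation: [179.9, -0.1, -68.2]
force: [-1.1, 0.3, 0.3]
opening: 0.0877
```

```bash
python3 - <<'E'
from h import *
o=ctrl.get_obs();print(o['clock'],o['joint_pos'].round(1),o['tool_pos'],o['orientation'])
cv2.imwrite('pics/w1.png',ctrl.snapshot('wrist'))
E
```

```text
1.65 [ 33.1  11.   -6.6   0.  -72.4  78.6] [0.57104512 0.1436126  0.44877413] [ 1.79897226e+02 -6.24060829e-02 -6.82344791e+01]
```

View pics/w1.png

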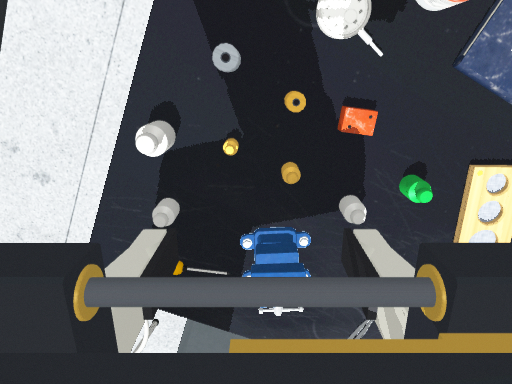

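```bash
cat >> h.py <<'E'
def blob(im,uv,thr=75,rad=30):
    m=(im.max(2)>thr).astype(np.uint8)
    n,l=cv2.connectedComponents(m)
    u,v=map(int,uv)
    k=l[v,u]; 
    return (l==k)&(k>0)
def axis_from_blob(c,m,r,h):
    """vertical body: near foot edge (z=0) and far knob edge give the axis; both reported"""
    cs,_=cv2.findContours(m.astype(np.uint8),0,cv2.CHAIN_APPROX_NONE); ct=max(cs,key=cv2.contourArea)[:,0].astype(float)
    P=np.array([ray(c,p,0)[:2] for p in ct]); e=c[2][:2]
    d=np.linalg.norm(P-e,axis=1); 
    # bearing: mean of the two extreme bearings
    ang=np.arctan2(*(P-e).T[::-1]); a0=np.arctan2(*(P.mean(0)-e)[::-1]); da=(ang-a0+np.pi)%(2*np.pi)-np.pi
    a=a0+(da.max()+da.min())/2; half=(da.max()-da.min())/2
    dirn=np.array([np.cos(a),np.sin(a)])
    return e+dirn*(d.min()+r), d.min(), d.max(), half, m.sum()
E
python3 - <<'E'
from h import *
im=cv2.imread('pics/w1.png'); c=cam('wrist')
print('nadir',proj(c,[*c[2][:2],0]),c[2])
vis=im.copy()
for n,uv,r,h in [('w500',(155,138),.0195,.063),('w50',(231,147),.0095,.031),('w100',(291,173),.012,.039),('w200a',(166,212),.015,.048),('w200b',(353,209),.015,.048)]:
    m=blob(im,uv); cs,_=cv2.findContours(m.astype(np.uint8),0,cv2.CHAIN_APPROX_NONE); cv2.drawContours(vis,cs,-1,(0,0,255),1)
    p,dm,dM,half,ar=axis_from_blob(c,m,r,h)
    d=np.linalg.norm(p-c[2][:2])
    print(n,p.round(4),'expected half-angle r/d',np.degrees(half).round(1),np.degrees(np.arcsin(min(1,r/d))).round(1),ar)
    for z in (0,h): cv2.circle(vis,tuple(proj(c,[*p,z]).round().astype(int)),1,(255,0,255) if z else (0,255,0),-1)
cv2.imwrite('pics/w1v.png',cv2.resize(vis[40:250,110:400],None,fx=2.75,fy=2.75,interpolation=cv2.INTER_NEAREST))
E
```

```text
nadir [258.87546864  76.20163123] [0.64858503 0.17626983 0.42904492]
w500 [0.5338 0.2683] expected half-angle r/d 7.8 7.6 1160
w50 [0.5556 0.1786] expected half-angle r/d 5.9 5.9 225
w100 [0.5524 0.0935] expected half-angle r/d 5.5 5.4 347
w200a [0.4408 0.2287] expected half-angle r/d 4.1 4.0 623
w200b [ 0.5376 -0.003 ] expected half-angle r/d 4.2 4.1 628
```

View pics/w1v.png

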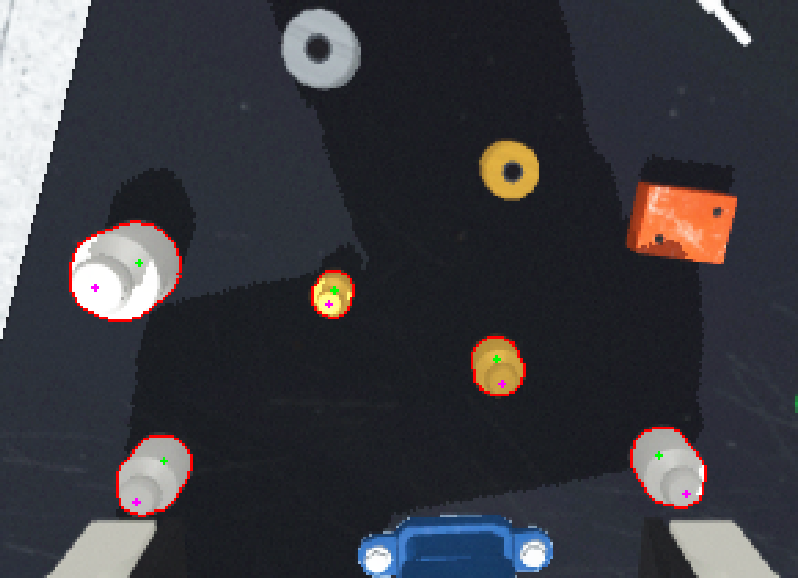

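>>> carry_out --pt "3.4 1.9 0" --pt "6.9 3.8 0" --pt "10.3 5.7 0" --pt "13.7 7.6 0" --pt "17.1 9.6 0" --pt "20.5 11.5 0" --pt "24 13.4 0" --pt "27.4 15.3 0" --pt "30.8 17.2 0" --pt "30.8 17.2 0" --pt "30.8 17.2 0" --twist '[0,0,0,0,0,0,0,0,0,0,0]'

```text
clock: 2.62
tool_pos: [0.5245, -0.2061, 0.449]
orientation: [179.9, -0.0, -68.3]
force: [0.6, 0.8, -0.2]
opening: 0.0877
```

```bash
python3 - <<'E'
from h import *
o=ctrl.get_obs();print(o['clock'],o['joint_pos'].round(1),o['tool_pos'],o['orientation'])
c=cam('wrist',o);im=ctrl.snapshot('wrist')
cv2.imwrite('pics/w2.png',im); np.save('w2c.npy',np.array([*c[0].ravel(),*c[1].ravel(),*c[2]]))
print(proj(c,[*c[2][:2],0]))
E
```

```text
2.6167 [-1.500e+00  8.600e+00 -9.600e+00  1.000e-01 -7.190e+01  1.132e+02] [ 0.52451889 -0.20607564  0.44897831] [ 1.79864873e+02 -2.29048989e-02 -6.83049623e+01]
[259.03413806  76.05617935]
```

View pics/w2.png

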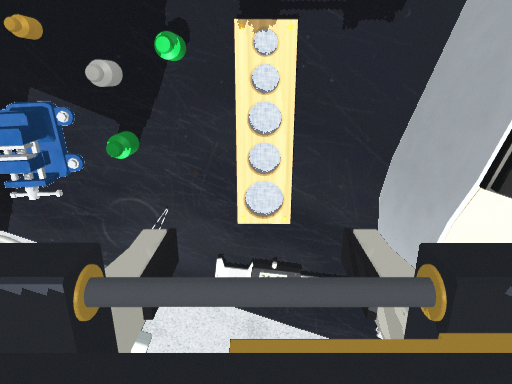

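```bash
python3 - <<'E'
from h import *
im=cv2.imread('pics/w2.png'); c=cam('wrist')
hsv=cv2.cvtColor(im,cv2.COLOR_BGR2HSV)
m=((hsv[...,0]>10)&(hsv[...,0]<30)&(hsv[...,1]>60)&(hsv[...,2]>80)); m[:, :225]=0; m[:,305:]=0; m[228:]=0
m=m.astype(np.uint8)
cs,hh=cv2.findContours(m,cv2.RETR_CCOMP,cv2.CHAIN_APPROX_NONE)
i=max(range(len(cs)),key=lambda k:cv2.contourArea(cs[k]))
P=np.array([ray(c,p[0],.014)[:2] for p in cs[i]],dtype=np.float32)
rc=cv2.minAreaRect(P*1000); print(rc, cv2.boxPoints(rc).round(1).tolist())
S=[]
for k in range(len(cs)):
    if hh[0][k][3]==i and cv2.contourArea(cs[k])>100:
        Q=np.array([ray(c,p[0],.014)[:2] for p in cs[k]],dtype=np.float32)*1000
        e=cv2.fitEllipse(Q); (x,y),r=cv2.minEnclosingCircle(Q)
        S.append([*e[0],*e[1],x,y,r]); print(np.array(S[-1]).round(1))
S=np.array(S);S=S[np.argsort(S[:,0])]
ny=np.array([91.5,35.5,-15.5,-62.5,-103])
# least squares line: pos = o + ny*d
for cols in([0,1],[4,5]):
    sol=np.linalg.lstsq(np.c_[np.ones(len(S)),ny[:len(S)]],S[:,cols],rcond=None)[0]; d=sol[1]
    print('origin',sol[0],'dir',d,np.linalg.norm(d),'yaw',np.degrees(np.arctan2(-d[0],d[1])))
    print((np.c_[np.ones(5),ny]@sol).round(1).tolist())
vis=im.copy(); cv2.drawContours(vis,cs,-1,(0,0,255),1)
cv2.imwrite('pics/w2v.png',cv2.resize(vis[0:240,200:340],None,fx=2.5,fy=2.5,interpolation=cv2.INTER_NEAREST))
E
```

```text
((545.6567993164062, -203.57345581054688), (253.77113342285156, 73.0777816772461), 21.390953063964844) [[414.20001220703125, -215.8000030517578], [440.79998779296875, -283.8999938964844], [677.0999755859375, -191.3000030517578], [650.5, -123.30000305175781]]
[ 461.9 -236.3   50.7   52.3  462.1 -236.1   26.7]
[ 513.5 -216.1   41.6   42.3  513.2 -216.3   21.8]
[ 560.6 -197.6   42.    42.4  560.5 -197.7   21.8]
[ 603.7 -180.7   34.1   34.4  603.7 -180.7   17.8]
[ 641.  -166.2   29.1   29.4  641.  -166.3   15.2]
origin [ 546.18002564 -203.26554791] dir [-0.92093721 -0.36064875] 0.9890363289310009 yaw 111.38583659075373
[[461.9, -236.3], [513.5, -216.1], [560.5, -197.7], [603.7, -180.7], [641.0, -166.1]]
origin [ 546.16387205 -203.31675074] dir [-0.92074088 -0.35985647] 0.9885648388257006 yaw 111.34722784974198
[[461.9, -236.2], [513.5, -216.1], [560.4, -197.7], [603.7, -180.8], [641.0, -166.3]]
```

View pics/w2v.png

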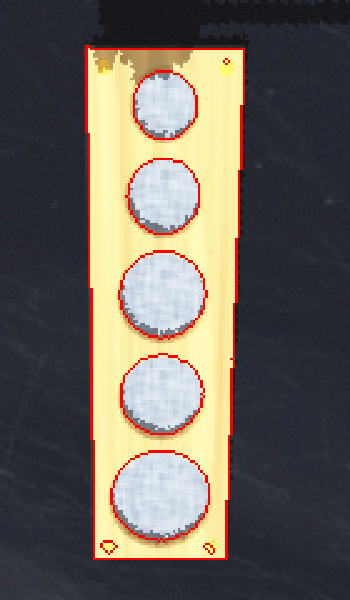

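```bash
cat >> h.py <<'E'
def go(x,y,z,yaw=None):
    o=ctrl.get_obs(); Rm=R.from_euler('xyz',o['orientation'],degrees=True).as_matrix()
    d=Rm.T@(np.array([x,y,z])-o['tool_pos'])*100
    tw=0 if yaw is None else ((o['orientation'][2]-yaw+180)%360-180)
    print('t',round(o['clock'],2),'pos',o['tool_pos'].round(4),'rpy',o['orientation'].round(2),'J',o['joint_pos'].round(0),'F',o['force'].round(1),'op',round(o['opening'],4))
    print('LINEAR cm',d.round(2),'twist',round(tw,1),'rows>=',round(max(np.linalg.norm(d)/4.17,abs(tw)/7.16),1))
E
python3 -c "
from h import *
go(.5376,-.003,.30,-84)"
```

```text
t 2.67 pos [ 0.5248 -0.205   0.4491] rpy [ 1.7988e+02 -2.0000e-02 -6.8220e+01] J [ -1.   9. -10.   0. -72. 113.] F [-1.   0.6 -0.1] op 0.0869
LINEAR cm [-18.29  -8.71  14.88] twist 15.8 rows>= 6.0
```

>>> carry_out --pt "-2.6 -1.2 2.1" --pt "-5.2 -2.5 4.2" --pt "-7.8 -3.7 6.3" --pt "-10.4 -5 8.4" --pt "-13 -6.2 10.6" --pt "-15.6 -7.4 12.7" --pt "-18.3 -8.7 14.9" --pt "-18.3 -8.7 14.9" --pt "-18.3 -8.7 14.9" --twist '[2.5,5,7.5,10,12,14,15.8,15.8,15.8]' --fingers 0.36

```text
clock: 3.42
tool_pos: [0.5368, 0.0002, 0.2986]
orientation: [179.7, -0.1, -83.7]
force: [0.3, -0.2, 0.7]
opening: 0.0596
```

```bash
python3 - <<'E'
from h import *
go(.5376,-.003,.1885,-84)
o=ctrl.get_obs(); c=cam('wrist',o); im=ctrl.snapshot('wrist')
for z in(0,.048): cv2.circle(im,tuple(proj(c,[.5376,-.003,z]).round().astype(int)),2,(0,0,255),-1)
cv2.imwrite('pics/w3.png',im)
E
```

```text
t 3.42 pos [5.368e-01 2.000e-04 2.986e-01] rpy [ 1.7974e+02 -8.0000e-02 -8.3710e+01] J [ 21.  13. -25.   0. -52.  75.] F [ 0.3 -0.2  0.7] op 0.0596
LINEAR cm [ 0.31 -0.09 11.01] twist 0.3 rows>= 2.6
```

View pics/w3.png

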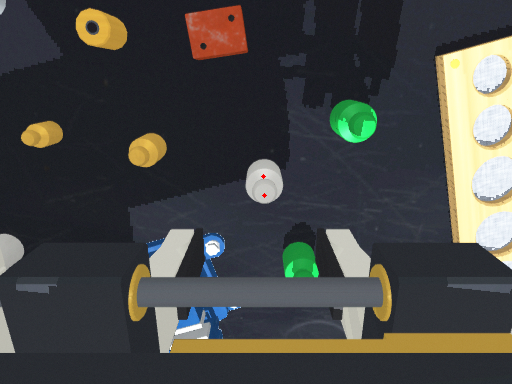

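>>> carry_out --pt "0.3 -0.1 1.5" --pt "0.3 -0.1 4.5" --pt "0.3 -0.1 7.5" --pt "0.3 -0.1 9.5" --pt "0.3 -0.1 10.5" --pt "0.3 -0.1 11" --pt "0.3 -0.1 11" --pt "0.3 -0.1 11" --pt "0.3 -0.1 11" --twist '[0.3,0.3,0.3,0.3,0.3,0.3,0.3,0.3,0.3]'

```text
clock: 4.22
tool_pos: [0.539, -0.0037, 0.1912]
orientation: [180.0, -0.0, -84.1]
force: [-0.2, -0.6, -0.2]
opening: 0.06
```

```bash
python3 - <<'E'
from h import *
go(.5376,-.003,.1885,-84)
cv2.imwrite('pics/w4.png',ctrl.snapshot('wrist'))
E
```

```text
t 4.22 pos [ 0.539  -0.0037  0.1912] rpy [ 1.7999e+02 -5.0000e-02 -8.4050e+01] J [ 20.  22. -31.   0. -38.  75.] F [-0.2 -0.6 -0.2] op 0.06
LINEAR cm [-0.08  0.13  0.27] twist -0.1 rows>= 0.1
```

View pics/w4.png

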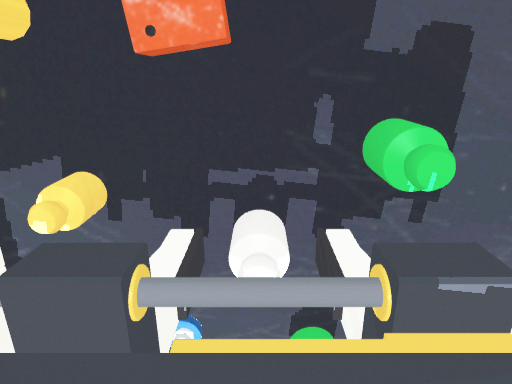

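>>> carry_out --pt "0 0.1 0.1" --pt "0 0.1 0.1" --pt "0 0.1 0.1" --pt "0 0.1 0.1" --pt "0 0.1 0.1" --pt "0 0.1 0.1" --pt "0 0.1 0.1" --twist '[0,0,0,0,0,0,0]' --fingers -1

```text
clock: 4.85
tool_pos: [0.5379, -0.0038, 0.1902]
orientation: [180.0, -0.0, -84.1]
force: [-0.5, 0.9, 1.5]
opening: 0.0291
```

```bash
python3 - <<'E'
from h import *
for i in range(1):go(.5376,-.003,.1885,-84)
E
```

```text
t 4.85 pos [ 0.5379 -0.0038  0.1902] rpy [ 1.7999e+02 -5.0000e-02 -8.4050e+01] J [ 21.  22. -31.   0. -37.  75.] F [-0.5  0.9  1.5] op 0.0291
LINEAR cm [-0.08  0.02  0.17] twist -0.1 rows>= 0.0
```

>>> carry_out --pt "0 0 -1.5" --pt "0 0 -4.5" --pt "0 0 -8" --pt "0 0 -11" --pt "2.5 0 -11" --pt "6.5 -0.1 -11" --pt "10.5 -0.1 -11" --pt "14 -0.2 -11" --pt "17 -0.2 -11" --pt "19 -0.3 -11" --pt "19.5 -0.3 -11" --pt "19.5 -0.3 -11" --twist '[0,0,0,0,-2,-5,-8,-11,-14,-15.5,-15.5,-15.5]'

```text
clock: 5.85
tool_pos: [0.5608, -0.1988, 0.2995]
orientation: [179.9, -0.0, -68.7]
force: [0.5, -0.3, -1.9]
opening: 0.0286
```

```bash
python3 - <<'E'
from h import *
go(.5606,-.1976,.197,-68.6)
cv2.imwrite('pics/w5.png',ctrl.snapshot('wrist'))
go(.5606,-.1976,.197,-68.6)
E
```

```text
t 5.85 pos [ 0.5608 -0.1988  0.2995] rpy [179.9   -0.   -68.72] J [ -1.  18. -18.   0. -54. 112.] F [ 0.5 -0.3 -1.9] op 0.0286
LINEAR cm [-0.11 -0.04 10.25] twist -0.1 rows>= 2.5
t 5.9 pos [ 0.5607 -0.1977  0.2996] rpy [179.92   0.   -68.68] J [ -1.  18. -18.   0. -54. 112.] F [ 0.6 -0.2 -2.2] op 0.0286
LINEAR cm [-2.000e-02 -1.000e-02  1.026e+01] twist -0.1 rows>= 2.5
```

View pics/w5.png

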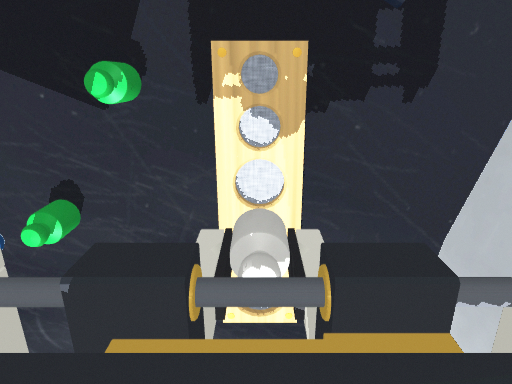

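>>> carry_out --pt "0 0 1.5" --pt "0 0 4.5" --pt "0 0 7" --pt "0 0 8.5" --pt "0 0 9.3" --pt "0 0 9.8" --pt "0 0 10.2" --pt "0 0 10.2" --pt "0 0 10.2" --twist '[0,0,0,0,0,0,0,0,0]'

```text
clock: 6.65
tool_pos: [0.561, -0.1976, 0.1984]
orientation: [180.0, -0.0, -68.7]
force: [0.6, 0.8, -1.9]
opening: 0.0288
```

```bash
python3 - <<'E'
from h import *
go(.5606,-.1976,.197,-68.6)
cv2.imwrite('pics/w6.png',ctrl.snapshot('wrist'));cv2.imwrite('pics/s6.png',cv2.resize(ctrl.snapshot('scene')[120:230,240:400],None,fx=4,fy=4))
go(.5606,-.1976,.197,-68.6)
E
```

```text
t 6.65 pos [ 0.561  -0.1976  0.1984] rpy [ 1.7998e+02 -3.0000e-02 -6.8660e+01] J [ -1.  25. -23.   0. -42. 112.] F [ 0.6  0.8 -1.9] op 0.0288
LINEAR cm [-0.01  0.04  0.14] twist -0.1 rows>= 0.0
t 6.75 pos [ 0.561  -0.1978  0.1986] rpy [-1.7999e+02 -4.0000e-02 -6.8670e+01] J [ -1.  25. -23.   0. -42. 112.] F [ 0.7 -0.4 -1.6] op 0.0287
LINEAR cm [-0.03  0.03  0.16] twist -0.1 rows>= 0.0
```

View pics/w6.png

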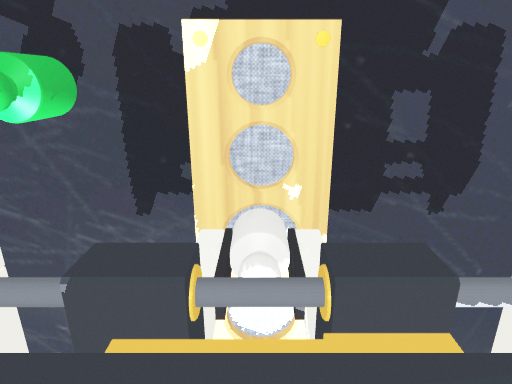

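View pics/s6.png

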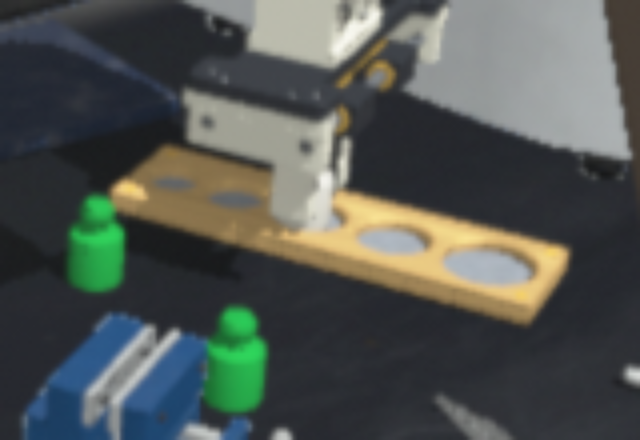

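>>> carry_out --pt "0 0 0.1" --pt "0 0 0.2" --pt "0 0 0.2" --pt "0 0 0.2" --twist '[0,0,0,0]'

```text
clock: 7.08
tool_pos: [0.561, -0.1978, 0.1968]
orientation: [-180.0, -0.0, -68.7]
force: [-0.0, -0.5, -1.6]
opening: 0.0286
```

>>> carry_out --pt "0 0 0" --pt "0 0 0" --pt "0 0 0" --pt "0 0 0" --pt "0 0 0" --twist '[0,0,0,0,0]' --fingers 0.36

```text
clock: 7.5
tool_pos: [0.561, -0.1979, 0.1968]
orientation: [-180.0, -0.0, -68.7]
force: [0.5, 0.2, -0.1]
opening: 0.0561
```

```bash
python3 - <<'E'
from h import *
go(.5606,-.1976,.30,-68.6)
E
```

```text
t 7.5 pos [ 0.561  -0.1979  0.1968] rpy [-1.7997e+02 -5.0000e-02 -6.8690e+01] J [ -1.  25. -23.   0. -42. 112.] F [ 0.5  0.2 -0.1] op 0.0561
LINEAR cm [ -0.03   0.03 -10.32] twist -0.1 rows>= 2.5
```

>>> carry_out --pt "0 0 -1.5" --pt "0 0 -5" --pt "0 0 -9" --pt "-2 -0.7 -11.5" --pt "-5.5 -2 -11.5" --pt "-9.3 -3.3 -11.5" --pt "-13 -4.6 -11.5" --pt "-16.8 -6 -11.5" --pt "-20.5 -7.3 -11.5" --pt "-24 -8.6 -11.5" --pt "-26.5 -9.5 -11.5" --pt "-27.5 -9.8 -11.5" --twist '[0,0,0,0,0,0,0,0,0,0,0,0]'

```text
clock: 8.5
tool_pos: [0.5522, 0.0973, 0.312]
orientation: [-179.9, -0.0, -68.5]
force: [-0.4, -0.1, 0.1]
opening: 0.0595
```

```bash
python3 - <<'E'
from h import *
im=ctrl.snapshot('wrist'); o=ctrl.get_obs(); c=cam('wrist',o)
im0=im.copy()
for z in(0,.039): cv2.circle(im,tuple(proj(c,[.5524,.0935,z]).round().astype(int)),2,(0,0,255),-1)
cv2.imwrite('pics/w7.png',im); 
m=blob(im0,proj(c,[.5524,.0935,.02]));print(axis_from_blob(c,m,.012,.039))
go(.5524,.0935,.1885,-68.6)
s=ctrl.snapshot('scene');cv2.imwrite('pics/s7.png',cv2.resize(s[120:300,110:400],None,fx=2.7,fy=2.7))
E
```

```text
(array([0.55352056, 0.09321227]), np.float64(0.07300452338623221), np.float64(0.1051270715082474), np.float64(0.1424775181735698), np.int64(776))
t 8.55 pos [0.5522 0.0973 0.3119] rpy [-1.7992e+02 -4.0000e-02 -6.8500e+01] J [ 30.  14. -21.   0. -54.  81.] F [0.5 0.6 0.2] op 0.0595
LINEAR cm [ 0.36  0.14 12.34] twist 0.1 rows>= 3.0
```

View pics/w7.png

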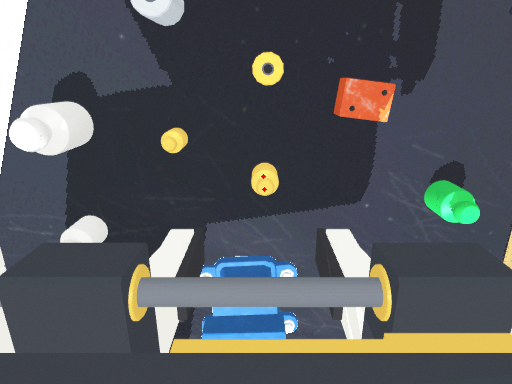

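View pics/s7.png

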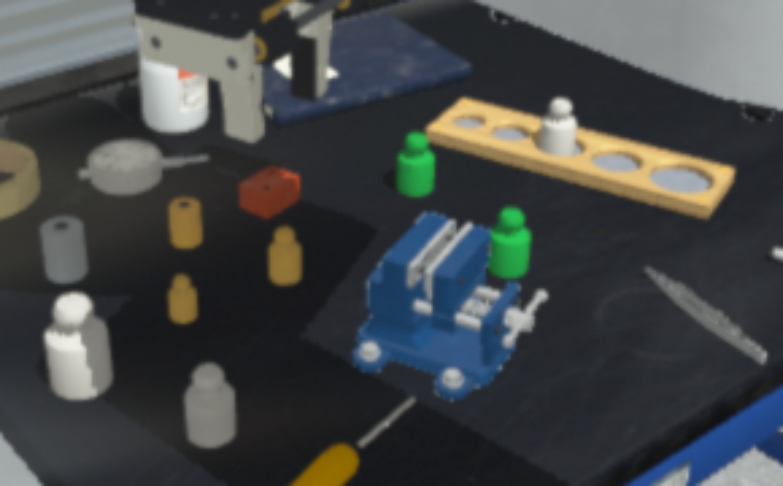

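>>> carry_out --pt "0.4 0.1 1.5" --pt "0.4 0.1 5" --pt "0.4 0.1 8.5" --pt "0.4 0.1 10.8" --pt "0.4 0.1 12" --pt "0.4 0.1 12.4" --pt "0.4 0.1 12.4" --pt "0.4 0.1 12.4" --twist '[0,0,0,0,0,0,0,0]'

```text
clock: 9.27
tool_pos: [0.5533, 0.0911, 0.1883]
orientation: [-179.9, -0.1, -68.6]
force: [-0.6, -0.5, 0.5]
opening: 0.0598
```

```bash
python3 - <<'E'
from h import *
go(.553,.0934,.1885,-68.6)
E
```

```text
t 9.27 pos [0.5533 0.0911 0.1883] rpy [-1.7993e+02 -6.0000e-02 -6.8550e+01] J [ 29.  23. -28.   0. -38.  82.] F [-0.6 -0.5  0.5] op 0.0598
LINEAR cm [-0.22 -0.06 -0.02] twist 0.0 rows>= 0.1
```

>>> carry_out --pt "-0.2 -0.1 0" --pt "-0.2 -0.1 0" --pt "-0.2 -0.1 0" --twist '[0,0,0]'

```text
clock: 9.52
tool_pos: [0.5538, 0.0935, 0.1895]
orientation: [-179.8, -0.0, -68.5]
force: [0.4, 0.2, -0.3]
opening: 0.0597
```

>>> carry_out --pt "0 0 0" --pt "0 0 0" --pt "0 0 0" --pt "0 0 0" --pt "0 0 0" --pt "0 0 0" --pt "0 0 0" --twist '[0,0,0,0,0,0,0]' --fingers -1

```text
clock: 10.1
tool_pos: [0.5538, 0.0936, 0.1894]
orientation: [-179.8, -0.0, -68.5]
force: [-0.4, -0.5, 0.4]
opening: 0.022
```

```bash
python3 - <<'E'
from h import *
go(.6044,-.1805,.30,-68.6)
E
```

```text
t 10.1 pos [0.5538 0.0936 0.1894] rpy [-1.7982e+02 -4.0000e-02 -6.8540e+01] J [ 30.  23. -28.   0. -38.  82.] F [-0.4 -0.5  0.4] op 0.022
LINEAR cm [ 27.37   5.28 -11.05] twist 0.1 rows>= 7.2
```

>>> carry_out --pt "0 0 -1" --pt "0 0 -3" --pt "0 0 -5" --pt "0 0 -5" --twist '[0,0,0,0]'

```text
clock: 10.43
tool_pos: [0.555, 0.0941, 0.2436]
orientation: [-179.5, -0.1, -68.5]
force: [0.7, 1.1, -1.3]
opening: 0.0223
```

```bash
python3 - <<'E'
from h import *
im=ctrl.snapshot('wrist');cv2.imwrite('pics/w8.png',im[180:360,130:390]);s=ctrl.snapshot('scene');cv2.imwrite('pics/s8.png',cv2.resize(s[150:290,110:280],None,fx=4,fy=4))
go(.6044,-.1805,.30,-68.6)
E
```

```text
t 10.53 pos [0.5538 0.0936 0.2407] rpy [-1.7969e+02 -2.0000e-02 -6.8540e+01] J [ 30.  19. -26.   0. -45.  82.] F [ 0.9 -0.2 -2.5] op 0.022
LINEAR cm [27.37  5.29 -5.95] twist 0.1 rows>= 6.8
```

View pics/s8.png

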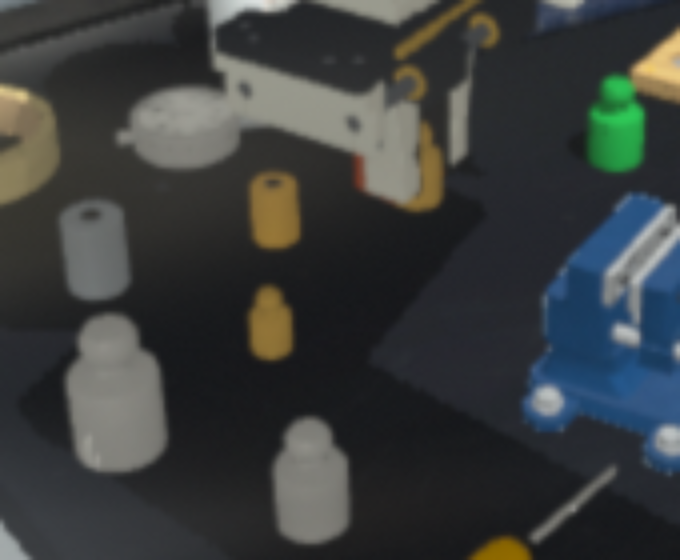

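View pics/w8.png

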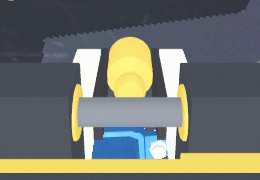

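>>> carry_out --pt "2 0.4 -2.5" --pt "5 1 -4.5" --pt "8.8 1.7 -6" --pt "12.6 2.4 -6" --pt "16.4 3.2 -6" --pt "20 3.9 -6" --pt "23.5 4.5 -6" --pt "26 5 -6" --pt "27.2 5.3 -6" --pt "27.4 5.3 -6" --pt "27.4 5.3 -6" --twist '[0,0,0,0,0,0,0,0,0,0,0]'

```text
clock: 11.45
tool_pos: [0.604, -0.1814, 0.2994]
orientation: [-179.8, 0.0, -68.6]
force: [0.0, -0.7, -1.2]
opening: 0.0219
```

```bash
python3 - <<'E'
from h import *
go(.6044,-.1805,.196,-68.6)
E
```

```text
t 11.45 pos [ 0.604  -0.1814  0.2994] rpy [-1.7978e+02  3.0000e-02 -6.8640e+01] J [  1.  21. -13.  -0. -56. 110.] F [ 0.  -0.7 -1.2] op 0.0219
LINEAR cm [-0.07 -0.03 10.34] twist -0.0 rows>= 2.5
```

>>> carry_out --pt "-0.1 0 1.5" --pt "-0.1 0 4.5" --pt "-0.1 0 7" --pt "-0.1 0 8.5" --pt "-0.1 0 9.3" --pt "-0.1 0 9.9" --pt "-0.1 0 10.3" --pt "-0.1 0 10.4" --pt "-0.1 0 10.4" --pt "-0.1 0 10.4" --twist '[0,0,0,0,0,0,0,0,0,0]'

```text
clock: 12.28
tool_pos: [0.6044, -0.1802, 0.1964]
orientation: [-179.7, -0.0, -68.6]
force: [-0.3, -0.5, -0.1]
opening: 0.0218
```

```bash
python3 - <<'E'
from h import *
go(.6044,-.1805,.1955,-68.6)
im=ctrl.snapshot('wrist');cv2.imwrite('pics/w9.png',im)
E
```

```text
t 12.28 pos [ 0.6044 -0.1802  0.1964] rpy [-1.797e+02 -1.000e-02 -6.863e+01] J [  1.  28. -19.  -0. -43. 110.] F [-0.3 -0.5 -0.1] op 0.0218
LINEAR cm [0.03 0.01 0.09] twist -0.0 rows>= 0.0
```

View pics/w9.png

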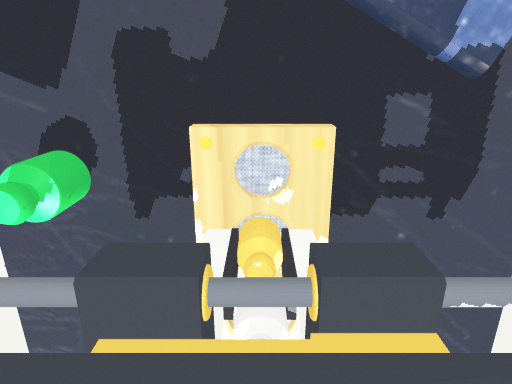

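Weight sits in the 34 mm seat (around pixel 262,225); lower 1 mm, release, then lift.

>>> carry_out --pt "0 0 0.1" --pt "0 0 0.1" --twist '[0,0]'

```text
clock: 12.5
tool_pos: [0.6045, -0.1804, 0.196]
orientation: [-179.6, -0.0, -68.6]
force: [0.1, 0.0, -0.8]
opening: 0.0225
```

>>> carry_out --pt "0 0 0" --pt "0 0 0" --pt "0 0 0" --pt "0 0 0" --pt "0 0 0" --pt "0 0 0" --twist '[0,0,0,0,0,0]' --fingers 0.36

```text
clock: 13.0
tool_pos: [0.6046, -0.1804, 0.196]
orientation: [-179.6, -0.0, -68.6]
force: [0.8, 0.0, 0.1]
opening: 0.0563
```

```bash
python3 - <<'E'
from h import *
go(.5556,.1786,.32,-68.6)
E
```

```text
t 13.0 pos [ 0.6046 -0.1804  0.196 ] rpy [-1.7964e+02 -3.0000e-02 -6.8640e+01] J [  1.  28. -19.  -0. -43. 110.] F [0.8 0.  0.1] op 0.0563
LINEAR cm [-35.21  -8.59 -12.36] twist -0.0 rows>= 9.2
```

>>> carry_out --pt "0 0 -1.5" --pt "0 0 -5" --pt "0 0 -9" --pt "-2.5 -0.6 -12" --pt "-6.5 -1.6 -12.3" --pt "-10.5 -2.6 -12.3" --pt "-14.5 -3.5 -12.3" --pt "-18.5 -4.5 -12.3" --pt "-22.5 -5.5 -12.3" --pt "-26.5 -6.5 -12.3" --pt "-30.5 -7.4 -12.3" --pt "-33.5 -8.2 -12.3" --twist '[0,0,0,0,0,0,0,0,0,0,0,0]'

```text
clock: 14.0
tool_pos: [0.5573, 0.164, 0.3197]
orientation: [-179.6, -0.0, -68.6]
force: [0.4, -1.2, -0.1]
opening: 0.0596
```

>>> carry_out --pt "1.5 0.4 0" --pt "1.5 0.4 0" --twist '[0,0]'

```text
clock: 14.17
tool_pos: [0.5586, 0.1497, 0.3196]
orientation: [-179.6, -0.0, -68.4]
force: [-0.2, 0.2, 0.5]
opening: 0.0597
```

```bash
python3 - <<'E'
from h import *
im=ctrl.snapshot('wrist'); o=ctrl.get_obs(); c=cam('wrist',o)
m=blob(im,proj(c,[.5556,.1786,.012]));p=axis_from_blob(c,m,.0095,.031);print(p)
go(p[0][0],p[0][1],.1885,-68.6)
for z in(0,.031): cv2.circle(im,tuple(proj(c,[*p[0],z]).round().astype(int)),2,(0,0,255),-1)
cv2.imwrite('pics/w10.png',im); 
s=ctrl.snapshot('scene');cv2.imwrite('pics/s10.png',cv2.resize(s[120:300,110:400],None,fx=2.7,fy=2.7))
E
```

```text
(array([0.55676853, 0.17691074]), np.float64(0.07120642524533294), np.float64(0.09579447490205195), np.float64(0.11918403732819338), np.int64(460))
t 14.22 pos [0.5588 0.149  0.3195] rpy [-1.7962e+02 -2.0000e-02 -6.8520e+01] J [ 34.  15. -19.   0. -56.  77.] F [ 0.4 -0.1 -0.4] op 0.0596
LINEAR cm [-2.68 -0.75 13.11] twist 0.1 rows>= 3.2
```

View pics/w10.png

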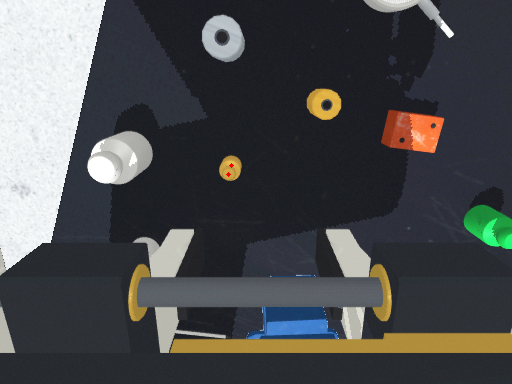

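View pics/s10.png

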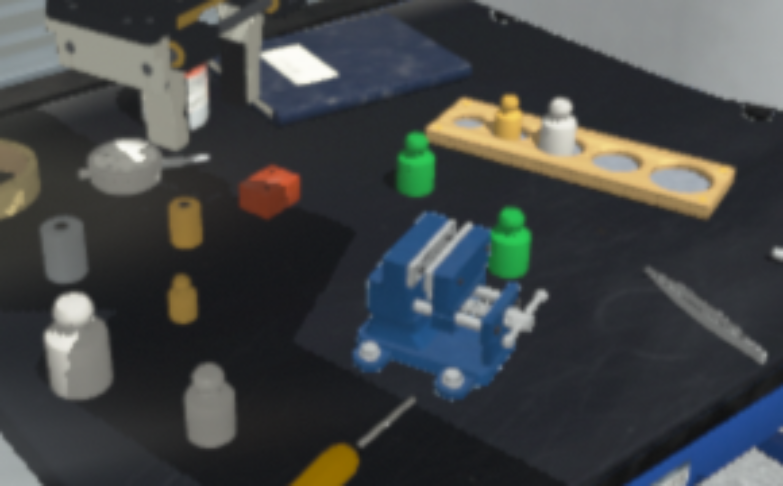

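>>> carry_out --pt "-2.7 -0.7 1.5" --pt "-2.7 -0.7 5" --pt "-2.7 -0.7 8.5" --pt "-2.7 -0.7 11" --pt "-2.7 -0.7 12.4" --pt "-2.7 -0.7 13.1" --pt "-2.7 -0.7 13.1" --pt "-2.7 -0.7 13.1" --pt "-2.7 -0.7 13.1" --twist '[0,0,0,0,0,0,0,0,0]'

```text
clock: 15.02
tool_pos: [0.5571, 0.1764, 0.1899]
orientation: [-179.5, 0.0, -68.6]
force: [0.1, 0.0, 0.5]
opening: 0.0593
```

```bash
python3 - <<'E'
from h import *
go(.5562,.1777,.1885,-68.6)
E
```

```text
t 15.02 pos [0.5571 0.1764 0.1899] rpy [-179.5     0.    -68.62] J [ 37.  25. -25.   0. -39.  74.] F [0.1 0.  0.5] op 0.0593
LINEAR cm [-0.15  0.04  0.14] twist -0.0 rows>= 0.1
```

>>> carry_out --pt "-0.1 0 0.15" --pt "-0.1 0 0.15" --pt "-0.1 0 0.15" --twist '[0,0,0]'

```text
clock: 15.27
tool_pos: [0.557, 0.1775, 0.1893]
orientation: [-179.4, 0.0, -68.6]
force: [0.4, 0.9, 0.4]
opening: 0.0596
```

>>> carry_out --pt "0 0 0" --pt "0 0 0" --pt "0 0 0" --pt "0 0 0" --pt "0 0 0" --pt "0 0 0" --pt "0 0 0" --pt "0 0 0" --twist '[0,0,0,0,0,0,0,0]' --fingers -1

```text
clock: 15.93
tool_pos: [0.557, 0.1775, 0.1892]
orientation: [-179.4, 0.0, -68.6]
force: [-1.2, -0.7, 1.3]
opening: 0.0171
```

```bash
python3 - <<'E'
from h import *
go(.6421,-.1657,.30,-68.6)
cv2.imwrite('pics/w11.png',ctrl.snapshot('wrist'))
E
```

```text
t 15.93 pos [0.557  0.1775 0.1892] rpy [-1.7941e+02  2.0000e-02 -6.8610e+01] J [ 37.  25. -25.   0. -39.  74.] F [-1.2 -0.7  1.3] op 0.0171
LINEAR cm [ 35.06   4.47 -11.14] twist -0.0 rows>= 8.9
```

View pics/w11.png

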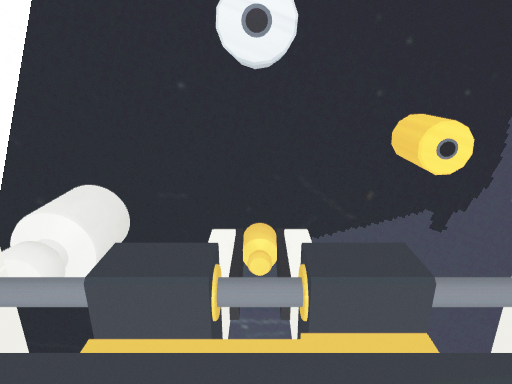

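>>> carry_out --pt "0 0 -1.5" --pt "0 0 -4.5" --pt "0 0 -8" --pt "2 0.3 -11" --pt "5.5 0.7 -11" --pt "9.5 1.2 -11" --pt "13.5 1.7 -11" --pt "17.5 2.2 -11" --pt "21.5 2.7 -11" --pt "25.5 3.3 -11" --pt "29.5 3.8 -11" --pt "33 4.2 -11" --twist '[0,0,0,0,0,0,0,0,0,0,0,0]'

```text
clock: 16.98
tool_pos: [0.6372, -0.148, 0.2986]
orientation: [-179.4, 0.0, -68.6]
force: [0.7, 0.6, -0.0]
opening: 0.0175
```

>>> carry_out --pt "1 0.2 0" --pt "1 0.2 0" --pt "1 0.2 0" --twist '[0,0,0]'

```text
clock: 17.23
tool_pos: [0.6387, -0.1587, 0.2979]
orientation: [-179.5, 0.1, -68.8]
force: [-0.6, 0.4, -0.8]
opening: 0.017
```

```bash
python3 - <<'E'
from h import *
go(.6421,-.1657,.1955,-68.6)
E
```

```text
t 17.23 pos [ 0.6387 -0.1587  0.2979] rpy [-1.7947e+02  6.0000e-02 -6.8760e+01] J [  3.  23.  -9.  -0. -57. 108.] F [-0.6  0.4 -0.8] op 0.017
LINEAR cm [ 0.78  0.03 10.24] twist -0.2 rows>= 2.5
```

>>> carry_out --pt "0.8 0 1.5" --pt "0.8 0 4.5" --pt "0.8 0 7" --pt "0.8 0 8" --pt "0.8 0 8" --pt "0.8 0 8" --twist '[0,0,0,0,0,0]'

```text
clock: 17.73
tool_pos: [0.6425, -0.1649, 0.2183]
orientation: [-179.5, 0.0, -68.7]
force: [0.4, -1.1, -0.5]
opening: 0.0174
```

```bash
python3 - <<'E'
from h import *
go(.6421,-.1657,.1955,-68.6)
cv2.imwrite('pics/w12.png',ctrl.snapshot('wrist'))
E
```

```text
t 17.73 pos [ 0.6425 -0.1649  0.2183] rpy [-1.795e+02  5.000e-02 -6.867e+01] J [  2.  29. -13.  -0. -48. 109.] F [ 0.4 -1.1 -0.5] op 0.0174
LINEAR cm [0.06 0.09 2.28] twist -0.1 rows>= 0.5
```

View pics/w12.png

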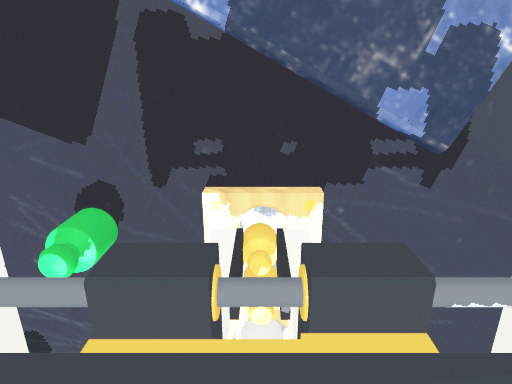

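>>> carry_out --pt "0.05 0.1 0.8" --pt "0.05 0.1 1.5" --pt "0.05 0.1 1.9" --pt "0.05 0.1 2.2" --pt "0.05 0.1 2.3" --pt "0.05 0.1 2.3" --pt "0.05 0.1 2.3" --twist '[0,0,0,0,0,0,0]'

```text
clock: 18.37
tool_pos: [0.6425, -0.1659, 0.1963]
orientation: [-179.4, 0.0, -68.7]
force: [0.2, 1.3, 0.1]
opening: 0.0173
```

```bash
python3 - <<'E'
from h import *
go(.6421,-.1657,.1955,-68.6)
cv2.imwrite('pics/w13.png',ctrl.snapshot('wrist')[150:360,150:380])
E
```

```text
t 18.37 pos [ 0.6425 -0.1659  0.1963] rpy [-179.4     0.    -68.68] J [  2.  30. -14.  -0. -45. 109.] F [0.2 1.3 0.1] op 0.0173
LINEAR cm [-0.04  0.02  0.08] twist -0.1 rows>= 0.0
```

View pics/w13.png

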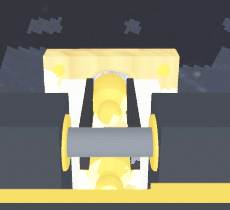

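Seated in the small seat; lower the last 0.8 mm and release.

>>> carry_out --pt "0 0 0.1" --pt "0 0 0.1" --twist '[0,0]'

```text
clock: 18.58
tool_pos: [0.6426, -0.166, 0.1955]
orientation: [-179.4, -0.0, -68.7]
force: [0.2, 0.3, -0.1]
opening: 0.0171
```

>>> carry_out --pt "0 0 0" --pt "0 0 0" --pt "0 0 0" --pt "0 0 0" --pt "0 0 0" --pt "0 0 0" --twist '[0,0,0,0,0,0]' --fingers 0.36

```text
clock: 19.08
tool_pos: [0.6426, -0.166, 0.1955]
orientation: [-179.4, -0.0, -68.7]
force: [-0.1, -1.0, -0.1]
opening: 0.0512
```

>>> carry_out --pt "0 0 -1.5" --pt "0 0 -5" --pt "0 0 -9" --pt "0 0 -12" --pt "0 0 -12.4" --pt "0 0 -12.4" --twist '[0,0,0,0,0,0]'

```text
clock: 19.58
tool_pos: [0.6419, -0.1665, 0.3229]
orientation: [-179.1, -0.1, -68.7]
force: [0.0, -0.8, -0.2]
opening: 0.0597
```

```bash
python3 - <<'E'
from h import *
go(.4408,.2287,.32,-68.6)
go(.534,.2683,.32,-68.6)
E
```

```text
t 19.58 pos [ 0.6419 -0.1665  0.3229] rpy [-1.7907e+02 -1.3000e-01 -6.8670e+01] J [  2.  23.  -7.  -0. -59. 109.] F [ 0.  -0.8 -0.2] op 0.0597
LINEAR cm [-44.13   4.36   0.12] twist -0.1 rows>= 10.6
t 19.58 pos [ 0.6419 -0.1665  0.3229] rpy [-1.7907e+02 -1.3000e-01 -6.8670e+01] J [  2.  23.  -7.  -0. -59. 109.] F [ 0.  -0.8 -0.2] op 0.0597
LINEAR cm [-44.43  -5.76   0.28] twist -0.1 rows>= 10.7
```

```bash
cat >> h.py <<'E'
def gog(x,y,ztip,yaw=None):
    """aim the fingertips (tool z=.178) at x,y,ztip, allowing for the tool's tilt"""
    o=ctrl.get_obs(); Rm=R.from_euler('xyz',o['orientation'],degrees=True).as_matrix()
    tip=o['tool_pos']+Rm@[0,0,.178]; print('tip',tip.round(4))
    t=np.array([x,y,ztip])-Rm@[0,0,.178]; go(*t,yaw)
E
python3 -c "
from h import *
gog(.4408,.2287,.13,-68.6)"
```

```text
tip [ 0.6448 -0.1658  0.145 ]
t 19.58 pos [ 0.6419 -0.1665  0.3229] rpy [-1.7907e+02 -1.3000e-01 -6.8670e+01] J [  2.  23.  -7.  -0. -59. 109.] F [ 0.  -0.8 -0.2] op 0.0597
LINEAR cm [-44.17   4.67   1.32] twist -0.1 rows>= 10.7
```

>>> carry_out --pt "-2.5 0.3 0" --pt "-6.5 0.7 0" --pt "-10.5 1.1 0" --pt "-14.5 1.5 0" --pt "-18.5 2 0" --pt "-22.5 2.4 0" --pt "-26.5 2.8 0" --pt "-30.5 3.2 0" --pt "-34.5 3.6 0" --pt "-38.5 4.1 0" --pt "-42 4.4 0" --pt "-44.2 4.7 0" --twist '[0,0,0,0,0,0,0,0,0,0,0,0]'

```text
clock: 20.58
tool_pos: [0.4356, 0.2303, 0.3202]
orientation: [-179.1, -0.2, -68.6]
force: [1.1, 0.6, 1.0]
opening: 0.0597
```

```bash
python3 - <<'E'
from h import *
ctrl.snapshot('top');o=ctrl.get_obs(); c=cam('wrist',o);im=ctrl.snapshot('wrist')
m=blob(im,proj(c,[.4408,.2287,.02]));p=axis_from_blob(c,m,.015,.048);print(p)
m=blob(im,proj(c,[.534,.2683,.02]));q=axis_from_blob(c,m,.0195,.063);print(q)
gog(.4408,.2287,.0105,-68.6)
for z in(0,.048): cv2.circle(im,tuple(proj(c,[.4408,.2287,z]).round().astype(int)),2,(0,0,255),-1)
cv2.imwrite('pics/w14.png',im); 
s=ctrl.snapshot('scene');cv2.imwrite('pics/s14.png',cv2.resize(s[120:300,110:400],None,fx=2.7,fy=2.7))
E
```

```text
(array([0.44180515, 0.22773822]), np.float64(0.06533949439725883), np.float64(0.10514052963425377), np.float64(0.19100487748645478), np.int64(1158))
(array([0.53513776, 0.26760333]), np.float64(0.0021843556831907833), np.float64(0.04673715270174496), np.float64(1.172849661690952), np.int64(2346))
tip [0.4384 0.2309 0.1422]
t 20.68 pos [0.4358 0.2304 0.3202] rpy [-1.7914e+02 -1.5000e-01 -6.8460e+01] J [ 51.   7. -29.   1. -53.  60.] F [ 0.4 -0.1 -0.4] op 0.0597
LINEAR cm [ 0.26  0.06 13.17] twist 0.1 rows>= 3.2
```

View pics/w14.png

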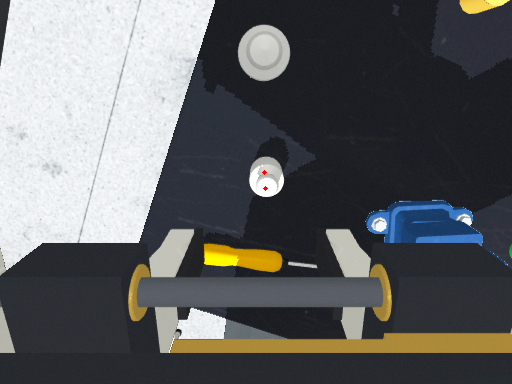

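View pics/s14.png

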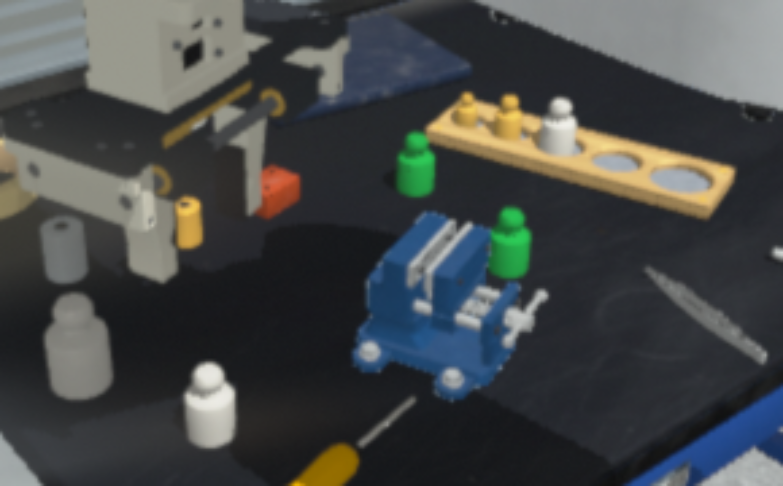

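>>> carry_out --pt "0.3 0 1.5" --pt "0.3 0 5" --pt "0.3 0 8.5" --pt "0.3 0 11" --pt "0.3 0 12.4" --pt "0.3 0 13.1" --pt "0.3 0 13.1" --pt "0.3 0 13.1" --pt "0.3 0 13.1" --twist '[0,0,0,0,0,0,0,0,0]'

```text
clock: 21.48
tool_pos: [0.4398, 0.2269, 0.19]
orientation: [-179.1, -0.1, -68.5]
force: [-0.2, 0.7, 0.7]
opening: 0.0596
```

```bash
python3 - <<'E'
from h import *
gog(.4413,.2282,.0105,-68.6)
E
```

```text
tip [0.4426 0.2275 0.012 ]
t 21.48 pos [0.4398 0.2269 0.19  ] rpy [-1.7909e+02 -1.4000e-01 -6.8500e+01] J [ 50.  18. -37.   1. -34.  60.] F [-0.2  0.7  0.7] op 0.0596
LINEAR cm [-0.11  0.1   0.15] twist 0.1 rows>= 0.1
```

Within a millimetre; close.

>>> carry_out --pt "-0.1 0.1 0" --pt "-0.1 0.1 0" --pt "-0.1 0.1 0" --pt "-0.1 0.1 0" --pt "-0.1 0.1 0" --pt "-0.1 0.1 0" --pt "-0.1 0.1 0" --pt "-0.1 0.1 0" --twist '[0,0,0,0,0,0,0,0]' --fingers -1

```text
clock: 22.15
tool_pos: [0.4386, 0.2274, 0.1903]
orientation: [-179.1, -0.1, -68.5]
force: [-0.6, -0.6, 5.5]
opening: 0.0289
```

```bash
python3 - <<'E'
from h import *
gog(.513,-.2162,.122,-68.6)
E
```

```text
tip [0.4414 0.2281 0.0123]
t 22.15 pos [0.4386 0.2274 0.1903] rpy [-1.7908e+02 -1.4000e-01 -6.8500e+01] J [ 51.  18. -37.   1. -34.  60.] F [-0.6 -0.6  5.5] op 0.0289
LINEAR cm [ 43.99   9.45 -11.02] twist 0.1 rows>= 11.1
```

>>> carry_out --pt "0 0 -1.5" --pt "0 0 -5" --pt "0 0 -9" --pt "0 0 -12.5" --pt "2 0.4 -12.5" --pt "5.5 1.2 -12.5" --pt "9.5 2 -12.5" --pt "13.5 2.9 -12.5" --pt "17.5 3.8 -12.5" --pt "21.5 4.6 -12.5" --pt "25.5 5.5 -12.5" --pt "29.5 6.3 -12.5" --twist '[0,0,0,0,0,0,0,0,0,0,0,0]'

```text
clock: 23.15
tool_pos: [0.4856, -0.0725, 0.3147]
orientation: [-179.1, -0.1, -68.5]
force: [1.6, 1.5, -1.9]
opening: 0.0291
```

```bash
python3 - <<'E'
from h import *
gog(.513,-.2162,.135,-68.6)
E
```

```text
tip [ 0.4883 -0.0718  0.1367]
t 23.15 pos [ 0.4856 -0.0725  0.3147] rpy [-1.7909e+02 -1.1000e-01 -6.8490e+01] J [ 15.   8. -30.   0. -52.  97.] F [ 1.6  1.5 -1.9] op 0.0291
LINEAR cm [14.34  3.    0.15] twist 0.1 rows>= 3.5
```

>>> carry_out --pt "4 0.8 0" --pt "8 1.6 0" --pt "11.5 2.4 0" --pt "13.8 2.9 0" --pt "14.3 3 0.1" --pt "14.3 3 0.1" --pt "14.3 3 0.1" --twist '[0,0,0,0,0,0,0]'

```text
clock: 23.73
tool_pos: [0.5097, -0.2165, 0.3126]
orientation: [-179.2, -0.0, -68.6]
force: [0.5, 0.4, -1.3]
opening: 0.0286
```

```bash
python3 - <<'E'
from h import *
gog(.513,-.2162,.019,-68.6)
cv2.imwrite('pics/w15.png',ctrl.snapshot('wrist'))
E
```

```text
tip [ 0.5121 -0.2157  0.1347]
t 23.73 pos [ 0.5097 -0.2165  0.3126] rpy [-1.7916e+02 -5.0000e-02 -6.8560e+01] J [ -3.  14. -22.  -0. -54. 115.] F [ 0.5  0.4 -1.3] op 0.0286
LINEAR cm [ 0.07  0.11 11.57] twist 0.0 rows>= 2.8
```

View pics/w15.png

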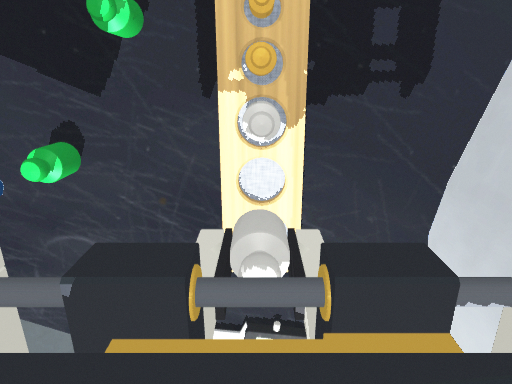

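>>> carry_out --pt "0.05 0.1 1.5" --pt "0.05 0.1 5" --pt "0.05 0.1 8" --pt "0.05 0.1 9.8" --pt "0.05 0.1 10.6" --pt "0.05 0.1 11.2" --pt "0.05 0.1 11.6" --pt "0.05 0.1 11.6" --pt "0.05 0.1 11.6" --pt "0.05 0.1 11.6" --twist '[0,0,0,0,0,0,0,0,0,0]'

```text
clock: 24.62
tool_pos: [0.5112, -0.2163, 0.1981]
orientation: [-179.0, -0.1, -68.5]
force: [0.5, 0.6, -1.9]
opening: 0.0288
```

```bash
python3 - <<'E'
from h import *
gog(.513,-.2162,.0183,-68.6)
cv2.imwrite('pics/w16.png',ctrl.snapshot('wrist'))
E
```

```text
tip [ 0.5141 -0.2155  0.0201]
t 24.62 pos [ 0.5112 -0.2163  0.1981] rpy [-1.7904e+02 -1.2000e-01 -6.8480e+01] J [ -3.  22. -29.  -0. -39. 115.] F [ 0.5  0.6 -1.9] op 0.0288
LINEAR cm [0.02 0.13 0.18] twist 0.1 rows>= 0.1
```

View pics/w16.png

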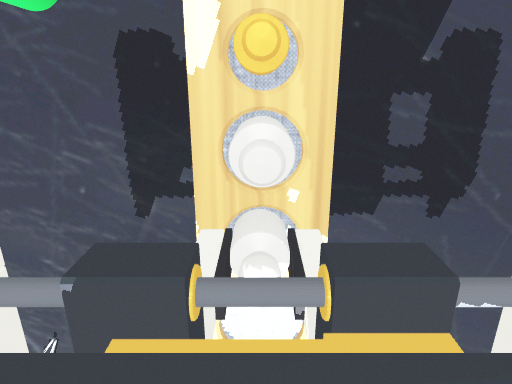

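>>> carry_out --pt "0 0.1 0.1" --pt "0 0.1 0.2" --pt "0 0.1 0.2" --pt "0 0.1 0.2" --twist '[0,0,0,0]'

```text
clock: 25.0
tool_pos: [0.5103, -0.2167, 0.1963]
orientation: [-179.0, -0.1, -68.5]
force: [-1.3, 0.3, 0.8]
opening: 0.0287
```

>>> carry_out --pt "0 0 0" --pt "0 0 0" --pt "0 0 0" --pt "0 0 0" --pt "0 0 0" --pt "0 0 0" --twist '[0,0,0,0,0,0]' --fingers 0.6

```text
clock: 25.5
tool_pos: [0.5103, -0.2168, 0.1963]
orientation: [-179.0, -0.1, -68.5]
force: [-0.6, -0.6, 0.2]
opening: 0.0629
```

>>> carry_out --pt "0 0 -1.5" --pt "0 0 -5" --pt "0 0 -9" --pt "0 0 -12.5" --pt "-2 0 -13.5" --pt "-5.5 -0.2 -13.5" --pt "-9.5 -0.5 -13.5" --pt "-13.5 -0.8 -13.5" --pt "-17.5 -1.2 -13.5" --pt "-21.5 -1.6 -13.5" --pt "-25.5 -2 -13.5" --pt "-29.5 -2.4 -13.5" --twist '[0,0,0,0,0,0,0,0,0,0,0,0]'

```text
clock: 26.5
tool_pos: [0.4211, 0.0674, 0.3313]
orientation: [-179.0, -0.1, -68.5]
force: [0.9, 0.4, -0.7]
opening: 0.0699
```

```bash
python3 - <<'E'
from h import *
gog(.5346,.2680,.15,-68.6)
s=ctrl.snapshot('scene');cv2.imwrite('pics/s17.png',cv2.resize(s[120:300,110:400],None,fx=2.7,fy=2.7))
E
```

```text
tip [0.4243 0.0682 0.1534]
t 26.5 pos [0.4211 0.0674 0.3313] rpy [-1.7896e+02 -1.2000e-01 -6.8500e+01] J [ 36.  -0. -36.   0. -53.  75.] F [ 0.9  0.4 -0.7] op 0.0699
LINEAR cm [-14.55 -17.58   0.63] twist 0.1 rows>= 5.5
```

View pics/s17.png

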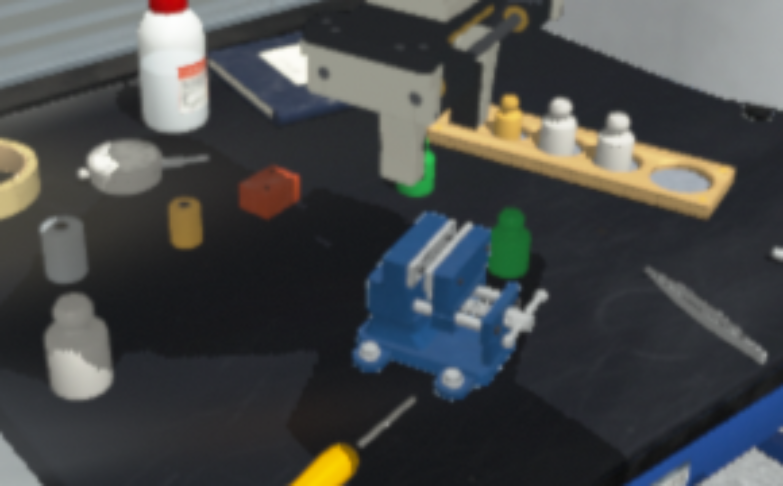

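>>> carry_out --pt "-2 -2.4 0" --pt "-4.5 -5.4 0" --pt "-7 -8.5 0" --pt "-9.5 -11.5 0" --pt "-12 -14.5 0" --pt "-14 -16.9 0" --pt "-14.6 -17.6 0" --pt "-14.6 -17.6 0" --pt "-14.6 -17.6 0" --twist '[0,0,0,0,0,0,0,0,0]'

```text
clock: 27.3
tool_pos: [0.5296, 0.2731, 0.3343]
orientation: [-178.9, -0.1, -68.3]
force: [-0.3, -0.6, 0.5]
opening: 0.0701
```

```bash
python3 - <<'E'
from h import *
ctrl.snapshot('top');o=ctrl.get_obs(); c=cam('wrist',o);im=ctrl.snapshot('wrist')
m=blob(im,proj(c,[.5346,.268,.03]));q=axis_from_blob(c,m,.0195,.063);print(q)
gog(.5346,.2680,.013,-68.6)
for z in(0,.063): cv2.circle(im,tuple(proj(c,[.5346,.268,z]).round().astype(int)),2,(0,0,255),-1)
cv2.imwrite('pics/w18.png',im)
E
```

```text
(array([0.53471897, 0.26730169]), np.float64(0.06260358154114744), np.float64(0.11548922377040349), np.float64(0.24269796077361927), np.int64(1830))
tip [0.5325 0.2732 0.157 ]
t 27.4 pos [0.5293 0.2722 0.335 ] rpy [-1.789e+02 -7.000e-02 -6.831e+01] J [ 46.  16. -16.   1. -57.  65.] F [-0.2  0.6  0. ] op 0.0702
LINEAR cm [ 0.55  0.28 14.4 ] twist 0.3 rows>= 3.5
```

View pics/w18.png

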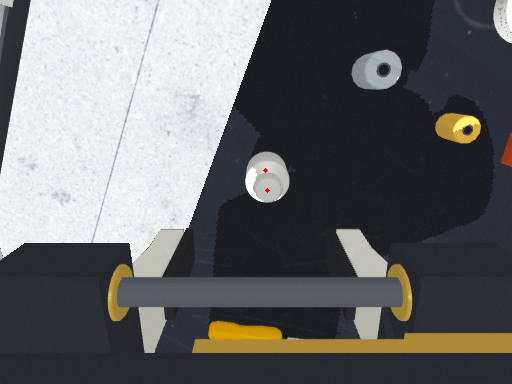

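>>> carry_out --pt "0.5 0.2 1.5" --pt "0.6 0.2 5" --pt "0.6 0.2 8.5" --pt "0.6 0.2 11.5" --pt "0.6 0.2 13.4" --pt "0.6 0.2 14.2" --pt "0.6 0.2 14.4" --pt "0.6 0.2 14.4" --pt "0.6 0.2 14.4" --twist '[0,0.3,0.3,0.3,0.3,0.3,0.3,0.3,0.3]'

```text
clock: 28.15
tool_pos: [0.5327, 0.2669, 0.1926]
orientation: [-178.8, -0.0, -68.6]
force: [-0.2, -0.4, 0.4]
opening: 0.0701
```

```bash
python3 - <<'E'
from h import *
gog(.5347,.2678,.013,-68.6)
E
```

```text
tip [0.5363 0.2682 0.0146]
t 28.15 pos [0.5327 0.2669 0.1926] rpy [-1.7877e+02 -2.0000e-02 -6.8610e+01] J [ 46.  25. -24.   1. -39.  65.] F [-0.2 -0.4  0.4] op 0.0701
LINEAR cm [-0.02  0.17  0.16] twist -0.0 rows>= 0.1
```

>>> carry_out --pt "0 0.15 0.1" --pt "0 0.15 0.1" --pt "0 0.15 0.1" --pt "0 0.15 0.1" --pt "0 0.15 0.1" --pt "0 0.15 0.1" --pt "0 0.15 0.1" --pt "0 0.15 0.1" --twist '[0,0,0,0,0,0,0,0]' --fingers -1

```text
clock: 28.82
tool_pos: [0.5314, 0.2663, 0.1918]
orientation: [-178.8, -0.0, -68.6]
force: [-0.6, -1.3, 5.2]
opening: 0.0377
```

```bash
python3 - <<'E'
from h import *
gog(.461,-.2367,.145,-68.6)
E
```

```text
tip [0.5351 0.2676 0.0139]
t 28.82 pos [0.5314 0.2663 0.1918] rpy [-1.7876e+02 -3.0000e-02 -6.8610e+01] J [ 46.  25. -24.   1. -39.  65.] F [-0.6 -1.3  5.2] op 0.0377
LINEAR cm [ 44.26  25.   -13.64] twist -0.0 rows>= 12.6
```

>>> carry_out --pt "0 0 -1" --pt "0 0 -3" --pt "0 0 -6" --pt "0 0 -9" --pt "0 0 -12" --pt "0 0 -13.5" --pt "1 0.5 -13.6" --pt "3 1.6 -13.6" --pt "5.5 3 -13.6" --pt "8.5 4.8 -13.6" --pt "11.5 6.5 -13.6" --pt "14.5 8.2 -13.6" --twist '[0,0,0,0,0,0,0,0,0,0,0,0]'

```text
clock: 29.82
tool_pos: [0.5036, 0.0983, 0.3246]
orientation: [-178.9, -0.0, -68.6]
force: [0.6, -0.8, -5.0]
opening: 0.0377
```

```bash
python3 - <<'E'
from h import *
gog(.461,-.2367,.145,-68.6)
E
```

```text
tip [0.5067 0.0995 0.1467]
t 29.82 pos [0.5036 0.0983 0.3246] rpy [-1.7894e+02 -1.0000e-02 -6.8600e+01] J [ 33.   9. -27.   0. -53.  78.] F [ 0.6 -0.8 -5. ] op 0.0377
LINEAR cm [29.63 16.52 -0.13] twist -0.0 rows>= 8.1
```

>>> carry_out --pt "3 1.7 0" --pt "6.3 3.5 0" --pt "9.6 5.4 0" --pt "13 7.2 0" --pt "16.4 9.1 0" --pt "19.8 11 0" --pt "23 12.8 0" --pt "26 14.5 0" --pt "28.3 15.8 0" --pt "29.4 16.4 0" --pt "29.6 16.5 0" --pt "29.6 16.5 0" --twist '[0,0,0,0,0,0,0,0,0,0,0,0]'

```text
clock: 30.82
tool_pos: [0.4568, -0.2382, 0.3204]
orientation: [-179.0, 0.1, -68.8]
force: [-0.3, -0.1, -4.9]
opening: 0.0379
```

```bash
python3 - <<'E'
from h import *
gog(.461,-.2367,.0205,-68.6)
cv2.imwrite('pics/w19.png',ctrl.snapshot('wrist'))
E
```

```text
tip [ 0.4595 -0.2369  0.1424]
t 30.82 pos [ 0.4568 -0.2382  0.3204] rpy [-1.7905e+02  9.0000e-02 -6.8760e+01] J [ -6.  10. -26.  -1. -54. 118.] F [-0.3 -0.1 -4.9] op 0.0379
LINEAR cm [ 0.06  0.05 12.2 ] twist -0.2 rows>= 2.9
```

View pics/w19.png

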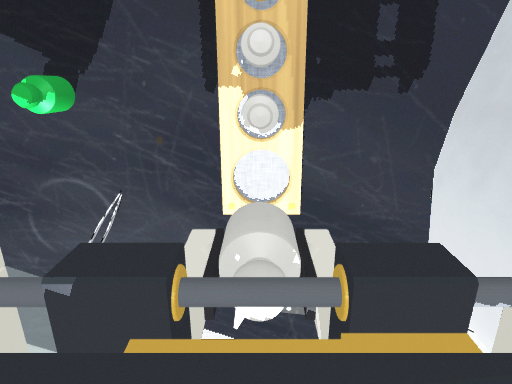

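>>> carry_out --pt "0.05 0.05 1.5" --pt "0.05 0.05 5" --pt "0.05 0.05 8" --pt "0.05 0.05 9.8" --pt "0.05 0.05 10.8" --pt "0.05 0.05 11.5" --pt "0.05 0.05 12" --pt "0.05 0.05 12.1" --pt "0.05 0.05 12.1" --pt "0.05 0.05 12.1" --twist '[0,0,0,0,0,0,0,0,0,0]'

```text
clock: 31.7
tool_pos: [0.4592, -0.2373, 0.2007]
orientation: [-178.9, 0.0, -68.7]
force: [0.1, -0.2, -4.1]
opening: 0.0378
```

```bash
python3 - <<'E'
from h import *
gog(.461,-.2367,.02,-68.6)
cv2.imwrite('pics/w20.png',ctrl.snapshot('wrist'))
E
```

```text
tip [ 0.4623 -0.2361  0.0227]
t 31.7 pos [ 0.4592 -0.2373  0.2007] rpy [-1.7893e+02  2.0000e-02 -6.8680e+01] J [ -6.  19. -33.  -1. -37. 118.] F [ 0.1 -0.2 -4.1] op 0.0378
LINEAR cm [0.01 0.15 0.27] twist -0.1 rows>= 0.1
```

View pics/w20.png

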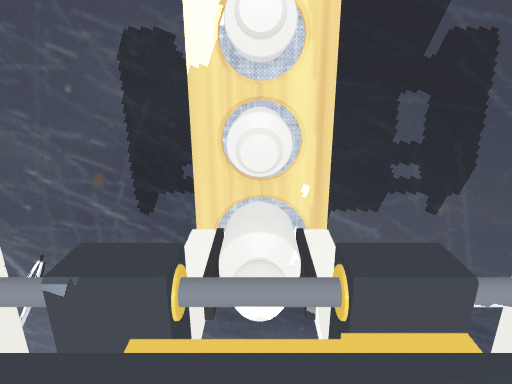

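>>> carry_out --pt "0 0.1 0.1" --pt "0 0.1 0.2" --pt "0 0.1 0.25" --pt "0 0.1 0.25" --pt "0 0.1 0.25" --twist '[0,0,0,0,0]'

```text
clock: 32.17
tool_pos: [0.4582, -0.2378, 0.1982]
orientation: [-178.9, 0.0, -68.7]
force: [-0.5, -0.1, -4.6]
opening: 0.0375
```

```bash
python3 - <<'E'
from h import *
gog(.461,-.2367,.02,-68.6)
E
```

```text
tip [ 0.4613 -0.2365  0.0202]
t 32.17 pos [ 0.4582 -0.2378  0.1982] rpy [-1.7893e+02  2.0000e-02 -6.8690e+01] J [ -6.  19. -33.  -1. -37. 118.] F [-0.5 -0.1 -4.6] op 0.0375
LINEAR cm [0.01 0.04 0.02] twist -0.1 rows>= 0.0
```

>>> carry_out --pt "0 0 0.1" --pt "0 0 0.1" --pt "0 0 0.1" --twist '[0,0,0]'

```text
clock: 32.42
tool_pos: [0.4583, -0.2378, 0.1978]
orientation: [-178.9, -0.0, -68.7]
force: [-3.2, 1.5, 5.6]
opening: 0.0378
```

>>> carry_out --pt "0 0 0" --pt "0 0 0" --pt "0 0 0" --pt "0 0 0" --pt "0 0 0" --pt "0 0 0" --pt "0 0 0" --twist '[0,0,0,0,0,0,0]' --fingers 0.6

```text
clock: 33.0
tool_pos: [0.4584, -0.2378, 0.1977]
orientation: [-178.9, -0.0, -68.7]
force: [0.8, 0.4, -0.3]
opening: 0.0696
```

>>> carry_out --pt "0 0 -1.5" --pt "0 0 -5" --pt "0 0 -9" --pt "0 0 -12.5" --pt "0 0 -16" --pt "0 0 -18" --pt "0 0 -18" --twist '[0,0,0,0,0,0,0]'

```text
clock: 33.58
tool_pos: [0.4562, -0.2394, 0.383]
orientation: [-178.5, -0.3, -68.6]
force: [0.8, 0.6, 0.3]
opening: 0.0702
```

```bash
python3 - <<'E'
from h import *
go(.461,-.2367,.4,-68.6)
s=ctrl.snapshot('scene');cv2.imwrite('pics/s21.png',cv2.resize(s[120:300,110:400],None,fx=2.7,fy=2.7))
cv2.imwrite('pics/t21.png',cv2.resize(ctrl.snapshot('top')[130:270,130:390],None,fx=3,fy=3))
cv2.imwrite('pics/w21.png',ctrl.snapshot('wrist'))
E
```

```text
t 33.58 pos [ 0.4562 -0.2394  0.383 ] rpy [-178.52   -0.3   -68.64] J [ -6.   6. -21.  -0. -61. 118.] F [0.8 0.6 0.3] op 0.0702
LINEAR cm [-0.07 -0.59 -1.68] twist -0.0 rows>= 0.4
```

View pics/s21.png

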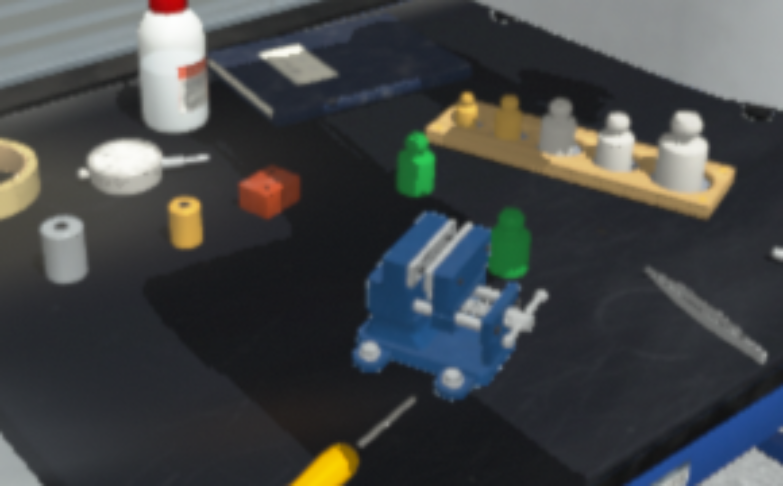

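View pics/w21.png

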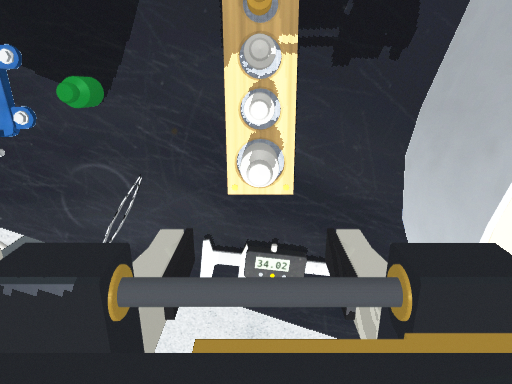

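View pics/t21.png

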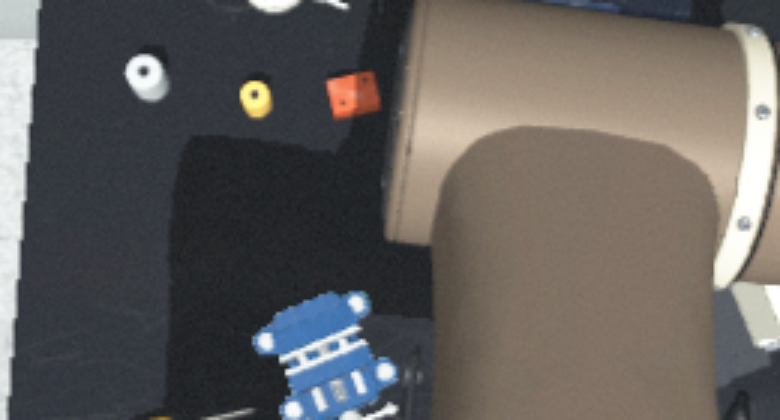

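>>> carry_out --pt "0 0 0" --pt "0 0 0" --pt "0 0 0" --twist '[0,0,0]'

```text
clock: 33.98
tool_pos: [0.4547, -0.2388, 0.3762]
orientation: [-179.0, 0.1, -68.7]
force: [-0.4, -0.1, -0.4]
opening: 0.0702
```

```bash
python3 -c "
from plant import ctrl
print(ctrl.close_job())"
```

```text
the job is handed in; nothing more can be done
None
```

All five weights are back in the stand, each upright in the seat for its size. I picked and placed them in the order 200 g (from beside the vise), 100 g, 50 g, 200 g, 500 g, and handed the job in at 34 s.

- **Final pictures:** the scene view shows all five standing upright in their seats. The wrist view agrees, but it cut off the 50 g seat and part of the 100 g one. The stand-offs and block stand where they were, and the green look-alikes and vise were not touched.
- **Top view:** the arm hid the stand in the last top picture, so that view confirmed only the stand-offs, the block and the vise.
- **Force:** at the end of each move call, the highest reading was about 7 N, as the 500 g weight touched its felt. I saw no peaks within a call.
- **Tool tilt:** the tool drifted to about 1° from vertical over the calls. I allowed for that in aiming the last two weights.

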